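# Roll the bar into the V-block and set it against the end stop

### The job

Roll the round aluminium bar along the bench by pushing its side, up the ramp and into the groove of the V-block, then push its near end until its far end sits against the stop plate. Push with the fingers only: do not lift or carry the bar, and leave the other things on the bench where they are. Finish with the bar lying still, seated in the groove and against the stop, and the hand clear.

Things in the scene. Friction and masses are not known exactly. Their poses are not given: they have to be found in the camera images.
- bar: bare polished aluminium round bar, 40 mm diameter, 120 mm long, about 0.4 kg, loose on the bench to the right of the V-block; a dark line round it near each end. Rolls freely. Origin at the bar's centre (20 mm above the bench at the start); x axis along the bar, pointing roughly away from the robot; y and z turn as it rolls (z up at the start).
- vblock: dark steel V-block fixed to the bench, 150 mm long along x (roughly away from the robot). Origin at bench level under the groove's middle; z up, y across to the left. Shallow 120 degree V: bottom 2 mm above the bench at y = 0, lips 11 mm high at y = +-15.6 mm, then a ramp down to the bench at y = +-56 mm on each side. Seated bar: centre at y = 0, z = 25 mm.
- vblock_stop (a point): face of the stop plate (64 mm wide, 48 mm high, 12 mm thick) that closes the V-block's far end; this point lies on the face that looks to the robot, at y = 0, 75 mm in x from the V-block's origin, 25 mm above the bench. With the bar home its centre is 60 mm short of this face and its near end 120 mm short. The groove's near end is open.
- wax_cake: yellow beeswax cake, round, 48 mm across and 18 mm high, lying flat near the far end of the bar's path; origin at the centre of its underside. To be left alone.
- thread_spool: beige spool of thread standing upright, 40 mm across and 60 mm high, to the left of the V-block; origin at the centre of its underside. To be left alone.
- fob_case: black key case, 56 x 126 x 22 mm, lying farther to the left; origin on its underside. To be left alone.
- card_holder: card holder standing on its long edge, 22 x 88 x 62 mm high, to the right of the bar near the bench's front; origin at the centre of its underside. To be left alone.
- black_spool: black spool of thread standing upright, 40 mm across and 66 mm high, to the right of the bar; origin at the centre of its underside. To be left alone.
There are look-alikes about, which are no part of the job. Of the things that look like the bar, the smaller one is meant.

How it is judged:
By the outcome, as a careful person would: the job done as asked, in the order asked, and still so for the second after the job is handed in, with the robot touching nothing.
It also fails if it takes over 51 s, if anything falls off the work surface, if the arm or the gripper's body presses on something with over 40 N, if the wrist force passes 120 N, or if a joint passes its speed limit or range.

### The arm

A 6-joint arm with a two-finger parallel gripper is mounted at the origin on a cart in front of the work surface, level with it; the furniture and walls round the work are solid. World frame = base frame: x ahead of the robot, y to its left, z up, the work surface at z = 0. Lengths are in m, angles in rad, forces in N, time in s.
With the tool pointing down it reaches from about 0.375 to 0.9 m from the base axis. Payload 3.1 kg.
Tool frame: the origin (TCP) lies midway between the tips of the shut fingers; the grasp point (between the pads) lies 19 mm behind it; z points along the fingers, x is the direction in which the jaws open and shut, and the axes are right-handed (so a half turn about z gives the same grasp; the last joint's range is limited). The gripper opens to 87 mm and grips with 3 to 60 N. Pads are 19 mm wide; open, the fingers measure 117 mm over their backs; the gripper's body (75 mm by 190 mm) begins 51 mm behind the grasp point.
Start: joints at [-1.44, 0.527, 1.433, -0, 1.181, -0.178], TCP at [0.19, -0.595, 0.194] pointing down, gripper open.
Joint ranges: [-3.08, 3.08], [-0.75, 2.2], [0.22, 2.44], [-1.43, 4.57], [0, 2.65], [-2.85, 2.85]. Speed limits (rad/s): [2.79, 2.79, 3.14, 3.14, 3.14, 3.14].

### API

Orientations are given as a unit quaternion [x, y, z, w].
In Python, from rig import * gives the robot as it stands.
- The arm moves only by the tool drive_tool, never from a script. Its argument "plan" is a list of rows, each an object with "offset": the shift along the tool's x, y, z in cm, a list of three; "delta_rot": the turn, a rotation vector about the tool's x, y, z in degrees, a list of three; "jaw": the finger opening in cm, from 0 to 8.7. In form: [{"offset": [dx, dy, dz], "delta_rot": [wx, wy, wz], "jaw": jaw}, ...]. A call has exactly 8 rows; each row is the pose to reach, as a shift and turn from the pose commanded when the call began, along the tool's axes at that moment; what a row does not reach only later rows make up. A row lasts 1/12 s, in which the tool goes at most 41.7 mm and 7.16 degrees, less where a joint would pass 70% of its speed; a pose out of reach is approached as far as the arm can. A call with a gripper value outside its range is refused whole. The fingers move at their own pace and stop on an object; "squeeze" is the grip in N (left out, the last holds). Time passes only in rows, so rows that repeat a pose let the fingers close, or fill a call up. It gives the time, the measured TCP pose, the force and the opening at its end, in the units of the state.
- get_obs(): the state, without advancing time (a new reading comes with each control period).
- camera(name): name is "side" or "top" or "wrist"; returns the picture (400x640x3 uint8, red, green, blue); there is no depth.
- calibration(name): a dict with "K" (3x3 intrinsics, pixels), "distortion" ([k1, k2, p1, p2, k3] as OpenCV has them; the pictures are not rectified), "pose" (4x4, takes a point from camera to world coordinates); the wrist camera has in their place "tool_from_camera" (4x4, takes a point from camera to tool coordinates, whose origin is the TCP and whose axes are the tool frame's). Camera axes: x right, y down, z forward; pixel columns grow to the right and rows downward; lengths in m; the calibration is good to about 2 mm. A picture is of the moment at which its call begins: read the wrist's pose just before it. calibration takes no time and is no camera call.
- hand_in(): hands the job in, once; it reports no verdict.
The state is a dict: "time": time; "q": joint angles; "joint_velocities": joint speeds; "joint_torque": joint torques, N m; "position": TCP position; "tool_rot": TCP orientation; "ft_force": force on the tool from outside, world axes, zero at the start; "moment": the same for the moment, N m; "grip_width": finger opening in m.
Only numpy, scipy, OpenCV 4.12 (cv2) and the standard library are available. Lean on these libraries where they do the work, as an engineer would, in place of code of your own. Each camera call takes 0.05 s, during which the arm holds its last target.

## Working session

There is one attempt and no reset: what is moved stays moved. The work goes in short steps, Python scripts to look and compute and a tool call to move; the robot and the scene stay as the last step left them, time stands still between calls to the robot, and variables do not carry over. Pictures are saved under pics/ and viewed, and the job is handed in when it is done.

Besides the shell and the picture viewer there is one more tool, called after "Emit:" as name(argument=value, ...) on one line, values as JSON. drive_tool: Moves the arm, as the interface text tells. Its arguments: {"type":"object","properties":{"plan":{"type":"array","items":{"type":"object","properties":{"offset":{"type":"array","items":{"type":"number"}},"delta_rot":{"type":"array","items":{"type":"number"}},"jaw":{"type":"number"}}}},"squeeze":{"type":"number"}},"required":["plan"]}

```bash
ls; mkdir -p pics; python3 - <<'E'
from rig import *
import cv2
print(get_obs())
for n in("side","top","wrist"):
    cv2.imwrite(f"pics/{n}0.png",camera(n)[:,:,::-1]); print(n,calibration(n))
E
```

```text
pics
{'time': 0.0, 'q': array([-1.44050329e+00,  5.28445907e-01,  1.43389488e+00, -3.31778279e-05,
        1.18138407e+00, -1.78503578e-01]), 'joint_velocities': array([-0.00053011,  0.00077127,  0.00261372, -0.00010509, -0.00151185,
       -0.00161477]), 'joint_torque': array([-6.94057435e-04, -4.40056014e+01, -1.76594335e+01,  6.30973466e-02,
        5.81781403e-02, -1.66674076e-04]), 'position': array([ 0.18985737, -0.59463961,  0.1929865 ]), 'tool_rot': array([ 8.07441310e-01, -5.89946942e-01, -7.46565236e-04, -7.61217134e-04]), 'ft_force': array([ 0.95081259, -0.1538167 ,  0.47813671]), 'moment': array([-0.05237988, -0.01345954,  0.00460045]), 'grip_width': 0.08745026096226044}
side {'K': array([[515.91764216,   0.        , 329.44634137],
       [  0.        , 515.91764216, 198.59331376],
       [  0.        ,   0.        ,   1.        ]]), 'distortion': array([-0.12499736,  0.        ,  0.        ,  0.        ,  0.        ]), 'pose': array([[-3.98616738e-02, -6.54784877e-01,  7.54763414e-01,
        -5.55452423e-01],
       [-9.99204817e-01,  2.54533757e-02, -3.06897374e-02,
  
[... 710 characters left out ...]
,
       [ 0.00000000e+00,  0.00000000e+00,  0.00000000e+00,
         1.00000000e+00]])}
wrist {'K': array([[327.17687617,   0.        , 321.62814697],
       [  0.        , 327.17687617, 192.02215822],
       [  0.        ,   0.        ,   1.        ]]), 'distortion': array([0.00602608, 0.        , 0.        , 0.        , 0.        ]), 'tool_from_camera': array([[ 9.99999946e-01, -4.16115858e-05, -3.25643064e-04,
        -3.72766473e-04],
       [ 1.31590433e-04,  9.59567734e-01,  2.81477791e-01,
        -7.71444906e-02],
       [ 3.00763840e-04, -2.81477819e-01,  9.59567688e-01,
        -1.91102936e-01],
       [ 0.00000000e+00,  0.00000000e+00,  0.00000000e+00,
         1.00000000e+00]])}
```

View pics/side0.png

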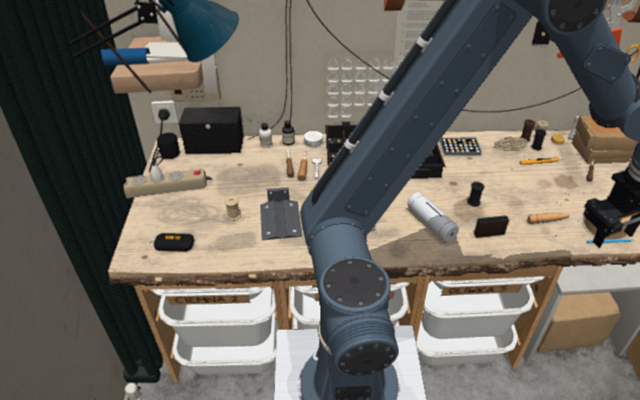

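View pics/top0.png

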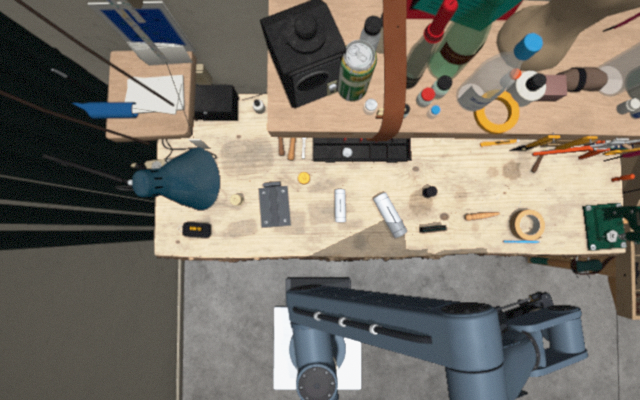

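View pics/wrist0.png

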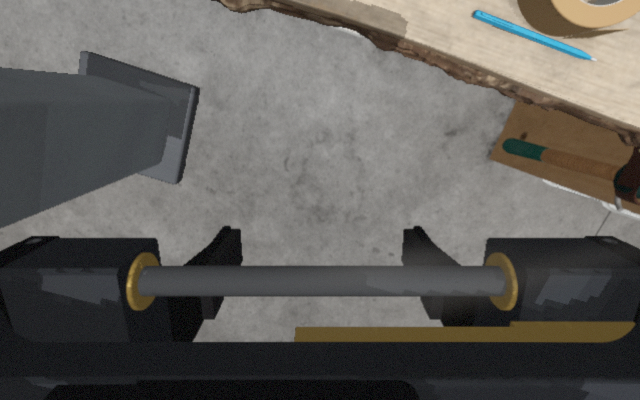

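The top view shows two candidate bars. The smaller is at about (340,205) and the larger, tilted one at (389,213). The smaller fits the description, being the next thing to the right of the V-block at (274,205). I'll confirm in a crop.

```bash
python3 - <<'E'
import cv2
a=cv2.imread("pics/top0.png")[160:250,230:450]
cv2.imwrite("pics/top0c.png",cv2.resize(a,None,fx=3.6,fy=3.6,interpolation=cv2.INTER_CUBIC))
E
```

```text
(no output)
```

View pics/top0c.png

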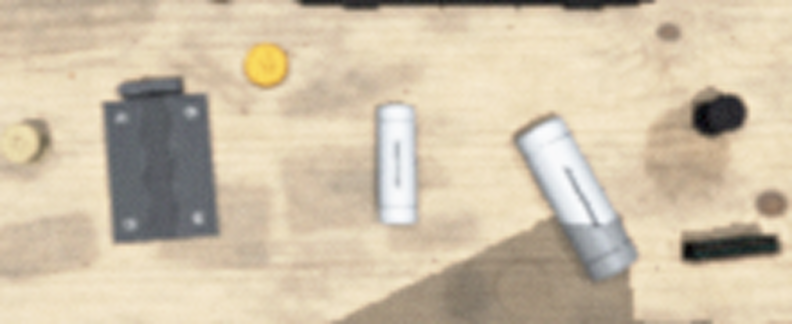

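The crop confirms it: the smaller bar spans crop (378..416, 103..223) and lies between the V-block and the large bar. The V-block's corners are at (104,103), (207,95), (218,235) and (114,242). Next, coarse positions.

```bash
cat > h.py <<'E'
import numpy as np, cv2
from rig import *
from scipy.spatial.transform import Rotation as R
def ray(name,px,T=None):
    c=calibration(name)
    if T is None: T=c["pose"]
    p=cv2.undistortPoints(np.array(px,float).reshape(-1,1,2),c["K"],c["distortion"]).reshape(-1,2)
    d=np.c_[p,np.ones(len(p))]@T[:3,:3].T
    return T[:3,3],d
def onz(name,px,z,T=None):
    o,d=ray(name,px,T); z=np.broadcast_to(z,len(d))
    return o+d*((z-o[2])/d[:,2])[:,None]
def wristT(ob):
    T=np.eye(4);T[:3,:3]=R.from_quat(ob["tool_rot"]).as_matrix();T[:3,3]=ob["position"]
    return T@calibration("wrist")["tool_from_camera"]
def proj(name,P,T=None):
    c=calibration(name)
    if T is None: T=c["pose"]
    Ti=np.linalg.inv(T)
    return cv2.projectPoints(np.array(P,float).reshape(-1,1,3),cv2.Rodrigues(Ti[:3,:3])[0],Ti[:3,3],c["K"],c["distortion"])[0].reshape(-1,2)
def tri(rays):
    A=np.zeros((3,3));b=np.zeros(3)
    for o,d in rays:
        d=d/np.linalg.norm(d);M=np.eye(3)-np.outer(d,d);A+=M;b+=M@o
    return np.linalg.solve(A,b)
E
python3 - <<'E'
from h import *
np.set_printoptions(precision=4,suppress=True)
f=lambda l:[(230+x/3.6-.36,160+y/3.6-.36) for x,y in l]
print("vb",onz("top",f([(104,103),(207,95),(218,235),(114,242)]),0))
print("bar",onz("top",f([(397,103),(398,223)]),0.03))
print("bar sides",onz("top",f([(378,163),(416,163)]),0.02))
print("wax,spool,big,cardholder",onz("top",f([(266,64),(20,143),(575,195),(730,243)]),0.02))
print(R.from_quat(get_obs()["tool_rot"]).as_matrix())
E
```

```text
vb [[0.589  0.2194 0.    ]
 [0.5975 0.1118 0.    ]
 [0.4517 0.0994 0.    ]
 [0.4443 0.2072 0.    ]]
bar [[ 0.5863 -0.0848  0.03  ]
 [ 0.4639 -0.0855  0.03  ]]
bar sides [[ 0.5255 -0.0657  0.02  ]
 [ 0.5255 -0.1047  0.02  ]]
wax,spool,big,cardholder [[ 0.6276  0.0496  0.02  ]
 [ 0.5455  0.3024  0.02  ]
 [ 0.4929 -0.2678  0.02  ]
 [ 0.4437 -0.4268  0.02  ]]
[[ 0.3039 -0.9527 -0.0002]
 [-0.9527 -0.3039  0.0017]
 [-0.0017 -0.0003 -1.    ]]
```

```bash
cat >> h.py <<'E'
def goal(p,yaw,o=None):
    "offset cm, rotvec deg to TCP p with tool x at yaw(deg), pointing down"
    o=o or get_obs(); R0=R.from_quat(o["tool_rot"])
    y=np.radians(yaw);c,s=np.cos(y),np.sin(y)
    Rt=R.from_matrix(np.array([[c,s,0],[s,-c,0],[0,0,-1]]))
    print("t",round(o["time"],2),"pos",o["position"].round(4),"F",o["ft_force"].round(1),"w",round(o["grip_width"],4))
    print("offset",(R0.inv().apply(np.array(p)-o["position"])*100).round(2),"rot",np.degrees((R0.inv()*Rt).as_rotvec()).round(2))
E
python3 - <<'E'
from h import *
goal([.50,.05,.25],0)
E
```

```text
t 0.15 pos [ 0.1899 -0.5948  0.1932] F [-0.1  0.3 -0.2] w 0.0867
offset [-52.01 -49.14  -5.58] rot [-8.000e-02  7.000e-02 -7.231e+01]
```

Emit:
drive_tool(plan=[{"offset":[-2.2,-2.1,-0.7],"delta_rot":[0,0,-4],"jaw":8},{"offset":[-5,-4.7,-1.5],"delta_rot":[0,0,-8],"jaw":8},{"offset":[-7.8,-7.4,-2.2],"delta_rot":[0,0,-12],"jaw":7},{"offset":[-10.6,-10,-3],"delta_rot":[0,0,-16],"jaw":7},{"offset":[-13.4,-12.6,-3.7],"delta_rot":[0,0,-20],"jaw":6},{"offset":[-16.2,-15.3,-4.5],"delta_rot":[0,0,-24],"jaw":5},{"offset":[-19,-18,-5.2],"delta_rot":[0,0,-28],"jaw":5},{"offset":[-21.8,-20.6,-5.6],"delta_rot":[0,0,-32],"jaw":5}])

```text
time: 0.82
position: [0.3206, -0.3235, 0.2506]
tool_rot: [0.939, -0.343, 0.0, 0.0]
ft_force: [0.9, 0.5, 0.5]
grip_width: 0.0535
```

```bash
python3 -c "
from h import *
goal([.50,.05,.25],0)"
```

```text
t 0.82 pos [ 0.3206 -0.3235  0.2506] F [0.9 0.5 0.5] w 0.0535
offset [-1.036e+01 -4.012e+01  4.000e-02] rot [ 3.000e-02 -6.000e-02 -4.013e+01]
```

Emit:
drive_tool(plan=[{"offset":[-1,-4,0],"delta_rot":[0,0,-5],"jaw":5},{"offset":[-2,-8,0],"delta_rot":[0,0,-10],"jaw":5},{"offset":[-3,-12,0],"delta_rot":[0,0,-15],"jaw":5},{"offset":[-4,-16,0],"delta_rot":[0,0,-20],"jaw":5},{"offset":[-5,-20,0],"delta_rot":[0,0,-25],"jaw":5},{"offset":[-6,-24,0],"delta_rot":[0,0,-30],"jaw":5},{"offset":[-7,-28,0],"delta_rot":[0,0,-35],"jaw":5},{"offset":[-8,-31,0],"delta_rot":[0,0,-40],"jaw":5}])

```text
time: 1.48
position: [0.4605, -0.0342, 0.25]
tool_rot: [1.0, 0.0, 0.0, -0.0]
ft_force: [0.8, -0.9, -0.0]
grip_width: 0.0504
```

```bash
python3 -c "
from h import *
goal([.50,.05,.25],0)"
```

```text
t 1.48 pos [ 0.4605 -0.0342  0.25  ] F [ 0.8 -0.9 -0. ] w 0.0504
offset [ 3.95 -8.42  0.01] rot [-0.03 -0.05  0.01]
```

Emit:
drive_tool(plan=[{"offset":[2,-3.5,0],"delta_rot":[0,0,0],"jaw":5},{"offset":[3.5,-6,0],"delta_rot":[0,0,0],"jaw":5},{"offset":[4,-8,0],"delta_rot":[0,0,0],"jaw":5},{"offset":[4,-8.4,0],"delta_rot":[0,0,0],"jaw":5},{"offset":[4,-8.4,0],"delta_rot":[0,0,0],"jaw":5},{"offset":[4,-8.4,0],"delta_rot":[0,0,0],"jaw":5},{"offset":[4,-8.4,0],"delta_rot":[0,0,0],"jaw":5},{"offset":[4,-8.4,0],"delta_rot":[0,0,0],"jaw":5}])

```text
time: 2.15
position: [0.4996, 0.0456, 0.25]
tool_rot: [1.0, -0.004, -0.0, 0.0]
ft_force: [0.4, -0.2, 0.3]
grip_width: 0.0502
```

```bash
python3 -c "
from h import *
import pickle
o=get_obs();im=camera('wrist');pickle.dump(o,open('w1.pkl','wb'));cv2.imwrite('pics/w1.png',im[:,:,::-1]);goal([.54,-.06,.25],0)"
```

```text
t 2.2 pos [0.4997 0.0457 0.25  ] F [ 0.7 -0.6  0.4] w 0.0498
offset [ 4.11 10.54  0.  ] rot [ 0.01  0.01 -0.42]
```

View pics/w1.png

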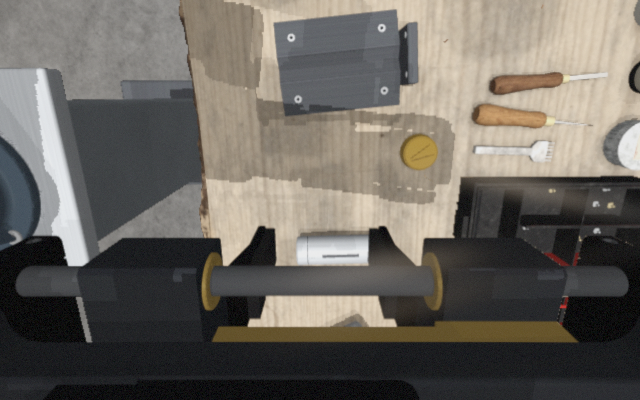

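V-block bench corners are at about (275,23), (396,10), (283,115) and (400,106), with the stop at (410,55). The bar, at (335,247), is half hidden by the fingers. I'll shift back over the bar for a second view.

Emit:
drive_tool(plan=[{"offset":[1,3,0],"delta_rot":[0,0,0],"jaw":5},{"offset":[2,6,0],"delta_rot":[0,0,0],"jaw":5},{"offset":[3,10,0],"delta_rot":[0,0,0],"jaw":5},{"offset":[3,13,0],"delta_rot":[0,0,0],"jaw":5},{"offset":[3,15,0],"delta_rot":[0,0,0],"jaw":5},{"offset":[3,16,0],"delta_rot":[0,0,0],"jaw":5},{"offset":[3,16,0],"delta_rot":[0,0,0],"jaw":5},{"offset":[3,16,0],"delta_rot":[0,0,0],"jaw":5}])

```text
time: 2.87
position: [0.5286, -0.1133, 0.2499]
tool_rot: [1.0, -0.004, -0.0, -0.001]
ft_force: [0.3, 1.3, -0.2]
grip_width: 0.0501
```

```bash
python3 -c "
from h import *
import pickle
o=get_obs();im=camera('wrist');pickle.dump(o,open('w2.pkl','wb'));cv2.imwrite('pics/w2.png',im[:,:,::-1]);goal([.54,-.06,.25],0)
a=cv2.imread('pics/w1.png')[0:130,250:440];cv2.imwrite('pics/w1c.png',cv2.resize(a,None,fx=4,fy=4,interpolation=cv2.INTER_CUBIC))
a=im[90:240,220:440,::-1];cv2.imwrite('pics/w2c.png',cv2.resize(a,None,fx=3.6,fy=3.6,interpolation=cv2.INTER_CUBIC))
"
```

```text
t 2.92 pos [ 0.5286 -0.1126  0.2499] F [0.6 0.5 0.1] w 0.05
offset [ 1.11 -5.26 -0.01] rot [-0.06  0.03 -0.33]
```

View pics/w2.png

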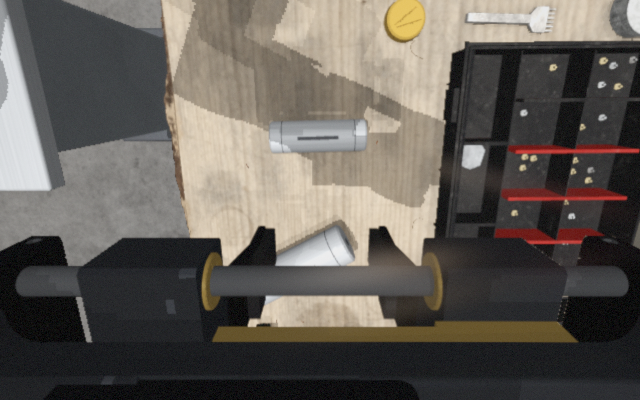

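View pics/w2c.png

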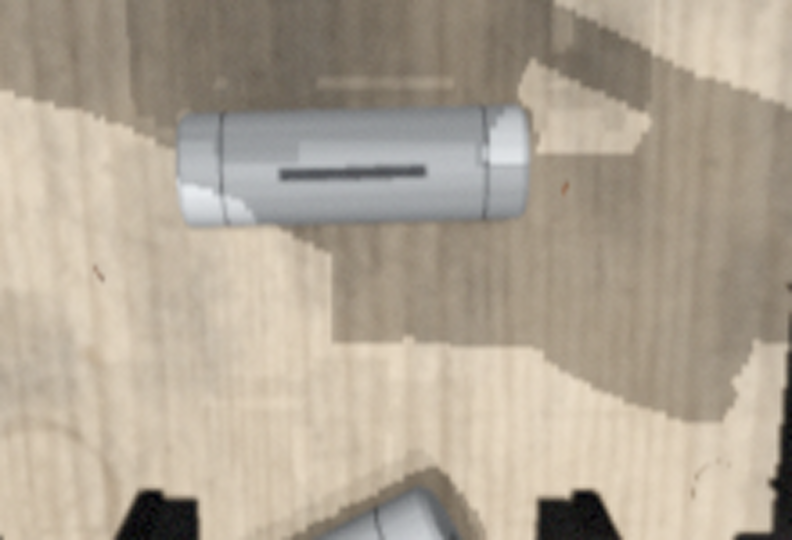

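View pics/w1c.png

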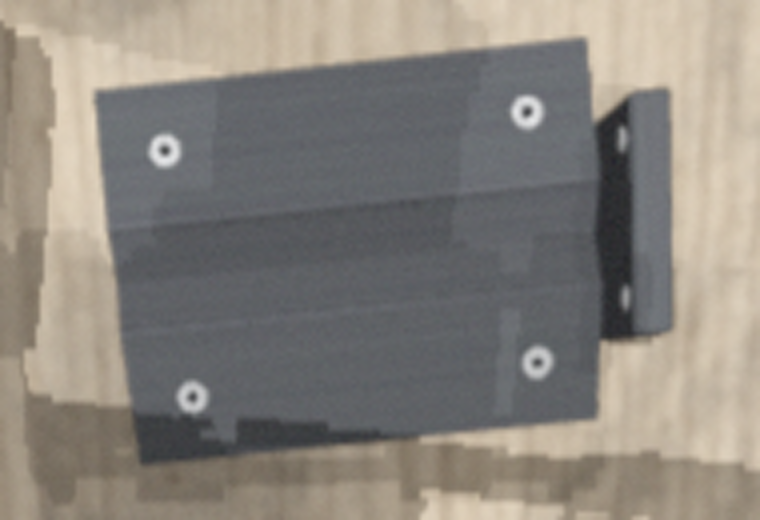

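The views show the bar with silhouette corners (180,114), (525,105), (527,215) and (186,227) in crop w2c. Crop w1c shows the V-block's corners, its lip lines and the stop. I'll compute both poses, with heights from triangulation.

```bash
python3 - <<'E'
from h import *
import pickle
from scipy.optimize import least_squares
np.set_printoptions(precision=4,suppress=True)
T1=wristT(pickle.load(open('w1.pkl','rb')));T2=wristT(pickle.load(open('w2.pkl','rb')))
f1=lambda l:[(250+x/4-.375,y/4-.375) for x,y in l]
f2=lambda l:[(220+x/3.6-.36,90+y/3.6-.36) for x,y in l]
ft=lambda l:[(230+x/3.6-.36,160+y/3.6-.36) for x,y in l]
c=f1([(97,91),(586,38),(597,418),(141,465)])
P=onz("wrist",c,0,T1);print("corners",P,"mean",P.mean(0))
lips=onz("wrist",f1([(110,229),(597,180),(600,288),(125,332)]),.011,T1);print("lips",lips,lips.mean(0))
# fit vblock
cx=np.array([[-.075,.056,0],[.075,.056,0],[.075,-.056,0],[-.075,-.056,0],[-.075,.0156,.011],[.075,.0156,.011],[.075,-.0156,.011],[-.075,-.0156,.011]])
W=np.array(c+f1([(110,229),(597,180),(600,288),(125,332)]))
Wt=np.array(ft([(104,103),(207,95),(218,235),(114,242)]))
def pl(p,X):
    a=p[2];return np.c_[p[0]+np.cos(a)*X[:,0]-np.sin(a)*X[:,1],p[1]+np.sin(a)*X[:,0]+np.cos(a)*X[:,1],X[:,2]+(p[3] if len(p)>3 else 0)]
r=least_squares(lambda p:(proj("wrist",pl(p,cx),T1)-W).ravel(),[.52,.16,.08,0.]);print("vb w1",r.x,np.degrees(r.x[2]),"\n",r.fun.reshape(-1,2))
r=least_squares(lambda p:np.r_[(proj("wrist",pl(p,cx),T1)-W).ravel(),(proj("top",pl(p,cx[:4]))-Wt).ravel()],[.52,.16,.08,0.]);print("vb w1+top",r.x,np.degrees(r.x[2]))
# bar mark height
rays=[(o,d[0]) for o,d in (ray("wrist",f2([(353,173)]),T2),ray("top",ft([(397,163)])),)]
print("mark",tri(rays))
q=onz("wrist",f2([(180,114),(525,105),(527,215),(186,227)]),.02,T2);print("bar sil",q,q.mean(0))
print("yaw", np.degrees(np.arctan2(*(q[1]+q[2]-q[0]-q[3])[[1,0]])), "mark line yaw",)
m=onz("wrist",f2([(281,175),(425,171)]),.04,T2);print(m,np.degrees(np.arctan2(*(m[1]-m[0])[[1,0]])))
print("wax",onz("wrist",[(405,19)],.018,T2))
E
```

```text
corners [[0.442  0.2098 0.    ]
 [0.59   0.223  0.    ]
 [0.5999 0.1126 0.    ]
 [0.451  0.0988 0.    ]] mean [0.5207 0.161  0.    ]
lips [[0.4455 0.1696 0.011 ]
 [0.5933 0.1822 0.011 ]
 [0.596  0.1515 0.011 ]
 [0.4488 0.1398 0.011 ]] [0.5209 0.1608 0.011 ]
vb w1 [ 0.521   0.1613  0.0864 -0.0043] 4.951834428112777 
 [[ 0.056   0.0483]
 [ 0.0255  0.4148]
 [-0.2513  0.383 ]
 [ 0.4441 -0.3921]
 [-0.0339 -0.2379]
 [ 0.1803 -0.462 ]
 [ 0.0933 -0.3328]
 [-0.5103  0.5828]]
vb w1+top [ 0.5216  0.1622  0.0302 -0.0133] 1.7297694635891276
mark [ 0.5237 -0.0836  0.045 ]
bar sil [[ 0.4628 -0.0653  0.02  ]
 [ 0.5835 -0.0631  0.02  ]
 [ 0.5853 -0.1017  0.02  ]
 [ 0.4628 -0.1051  0.02  ]] [ 0.5236 -0.0838  0.02  ]
yaw 1.344818596289219 mark line yaw
[[ 0.4991 -0.0844  0.04  ]
 [ 0.5478 -0.0834  0.04  ]] 1.1804067478977505
wax [[0.6262 0.05   0.018 ]]
```

```bash
python3 -c "
from h import *
goal([.5236,-.132,.014],1.3)"
```

```text
t 2.92 pos [ 0.5286 -0.1126  0.2499] F [0.6 0.5 0.1] w 0.05
offset [-0.48  1.97 23.59] rot [-0.06  0.03 -1.63]
```

Emit:
drive_tool(plan=[{"offset":[-0.5,2,2],"delta_rot":[0,0,-1.6],"jaw":5},{"offset":[-0.5,2,5],"delta_rot":[0,0,-1.6],"jaw":5},{"offset":[-0.5,2,9],"delta_rot":[0,0,-1.6],"jaw":5},{"offset":[-0.5,2,13],"delta_rot":[0,0,-1.6],"jaw":5},{"offset":[-0.5,2,16],"delta_rot":[0,0,-1.6],"jaw":5},{"offset":[-0.5,2,18.5],"delta_rot":[0,0,-1.6],"jaw":5},{"offset":[-0.5,2,20],"delta_rot":[0,0,-1.6],"jaw":5},{"offset":[-0.5,2,20.5],"delta_rot":[0,0,-1.6],"jaw":5}])

```text
time: 3.58
position: [0.5221, -0.1307, 0.0425]
tool_rot: [1.0, 0.012, -0.002, -0.001]
ft_force: [-0.9, 0.2, 0.1]
grip_width: 0.0499
```

```bash
python3 -c "
from h import *
goal([.5236,-.130,.014],1.3)
cv2.imwrite('pics/w3.png',camera('wrist')[:,:,::-1])"
```

```text
t 3.58 pos [ 0.5221 -0.1307  0.0425] F [-0.9  0.2  0.1] w 0.0499
offset [ 0.16 -0.05  2.85] rot [-0.17  0.28  0.11]
```

View pics/w3.png

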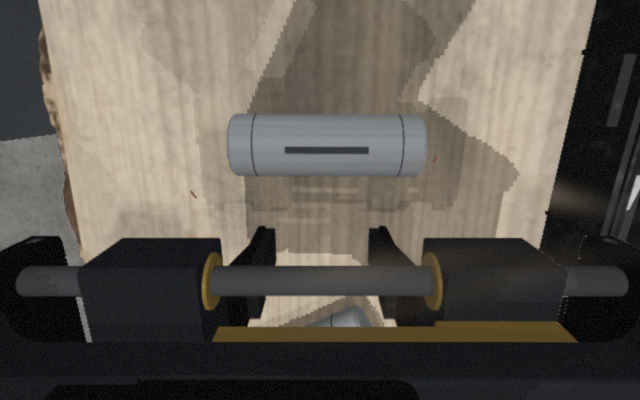

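The bar (columns 228–425, row 145) lies squarely ahead of the fingertips (columns 265 and 378), at nearly the same yaw. I'll go down.

Emit:
drive_tool(plan=[{"offset":[0.1,0,1],"delta_rot":[0,0,0],"jaw":5},{"offset":[0.1,0,2],"delta_rot":[0,0,0],"jaw":5},{"offset":[0.1,0,2.6],"delta_rot":[0,0,0],"jaw":5},{"offset":[0.1,0,2.8],"delta_rot":[0,0,0],"jaw":5},{"offset":[0.1,0,2.8],"delta_rot":[0,0,0],"jaw":5},{"offset":[0.1,-0.4,2.8],"delta_rot":[0,0,0],"jaw":5},{"offset":[0.1,-0.8,2.8],"delta_rot":[0,0,0],"jaw":5},{"offset":[0.1,-1,2.8],"delta_rot":[0,0,0],"jaw":5}])

```text
time: 4.3
position: [0.5248, -0.1228, 0.0174]
tool_rot: [1.0, 0.011, 0.0, 0.0]
ft_force: [-0.8, 0.1, 0.4]
grip_width: 0.0504
```

```bash
python3 -c "
from h import *
goal([.522,-.118,.014],2.5)"
```

```text
t 4.3 pos [ 0.5248 -0.1228  0.0174] F [-0.8  0.1  0.4] w 0.0504
offset [-0.27 -0.48  0.34] rot [ 0.   -0.02 -1.2 ]
```

Emit:
drive_tool(plan=[{"offset":[0,-0.4,0.3],"delta_rot":[0,0,0],"jaw":5},{"offset":[0,-0.8,0.3],"delta_rot":[0,0,0],"jaw":5},{"offset":[0,-1.1,0.3],"delta_rot":[0,0,0],"jaw":5},{"offset":[0,-1.5,0.3],"delta_rot":[0,0,-0.7],"jaw":5},{"offset":[-0.1,-1.9,0.3],"delta_rot":[0,0,-1.4],"jaw":5},{"offset":[-0.1,-2.3,0.3],"delta_rot":[0,0,-2.2],"jaw":5},{"offset":[-0.1,-2.7,0.3],"delta_rot":[0,0,-3],"jaw":5},{"offset":[-0.2,-3.1,0.3],"delta_rot":[0,0,-3.7],"jaw":5}])

```text
time: 4.97
position: [0.5223, -0.092, 0.014]
tool_rot: [0.999, 0.044, 0.0, 0.0]
ft_force: [0.5, 0.3, 0.2]
grip_width: 0.0501
```

```bash
python3 -c "
from h import *
goal([.51,.0,.0145],5)
cv2.imwrite('pics/w4.png',camera('wrist')[:,:,::-1])"
```

```text
t 4.97 pos [ 0.5223 -0.092   0.014 ] F [0.5 0.3 0.2] w 0.0501
offset [-0.41 -9.27 -0.05] rot [ 0.01 -0.02  0.07]
```

View pics/w4.png

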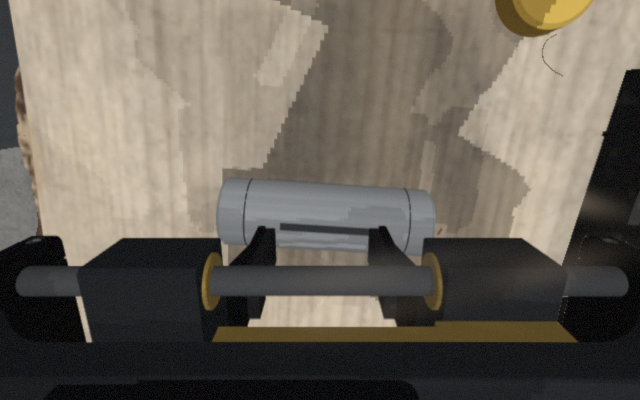

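```bash
cat >> h.py <<'E'
def barpose(px,o,z=.02):
    "px: 4 silhouette corners far/near"
    T=wristT(o);q=onz("wrist",px,z,T);m=q.mean(0)
    e=(q[1]+q[2]-q[0]-q[3])/2
    yaw=np.degrees(np.arctan2(e[1],e[0]))
    c,s=np.cos(np.radians(5)),np.sin(np.radians(5))
    d=m-np.array([.5209,.161,0])
    print("bar",m.round(4),"len",np.linalg.norm(e).round(4),"yaw",yaw.round(2),"V-frame",round(c*d[0]+s*d[1],4),round(-s*d[0]+c*d[1],4))
    R0=R.from_quat(o["tool_rot"]); print("bar in tool",R0.inv().apply(m-o["position"]).round(4))
E
python3 - <<'E'
from h import *
o=get_obs();barpose([(221,178),(432,191),(432,255),(221,243)],o)
print(proj("wrist",[o["position"]],wristT(o)))
E
```

```text
bar [ 0.524  -0.0837  0.02  ] len 0.1274 yaw 1.56 V-frame -0.0182 -0.2441
bar in tool [ 0.0032 -0.0072 -0.0061]
[[321.73264157 224.96242728]]
```

```bash
python3 -c "
from h import *
a=cv2.imread('pics/w4.png')[160:290,200:450];cv2.imwrite('pics/w4c.png',cv2.resize(a,None,fx=3.2,fy=3.2,interpolation=cv2.INTER_CUBIC))
a=camera('side')[150:280,320:520,::-1];cv2.imwrite('pics/s4c.png',cv2.resize(a,None,fx=4,fy=4,interpolation=cv2.INTER_CUBIC))
a=camera('top')[160:250,230:450,::-1];cv2.imwrite('pics/t4c.png',cv2.resize(a,None,fx=3.6,fy=3.6,interpolation=cv2.INTER_CUBIC))
"
```

```text
(no output)
```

View pics/w4c.png

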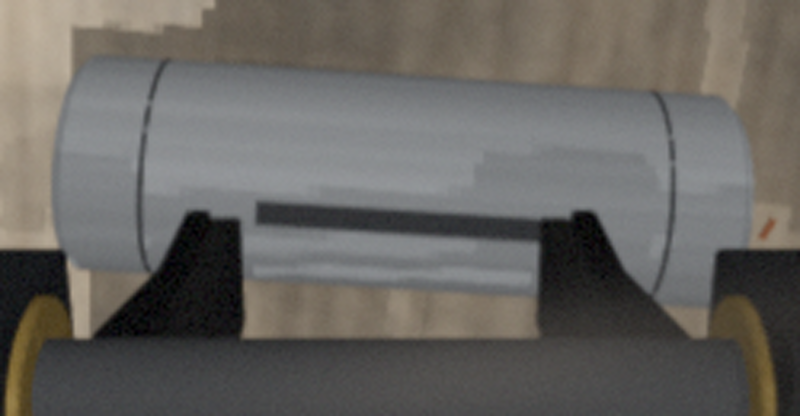

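View pics/s4c.png

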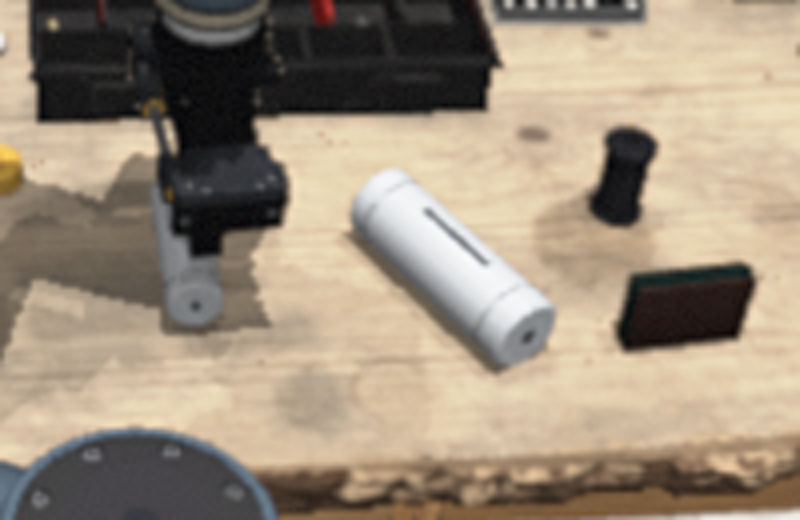

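View pics/t4c.png

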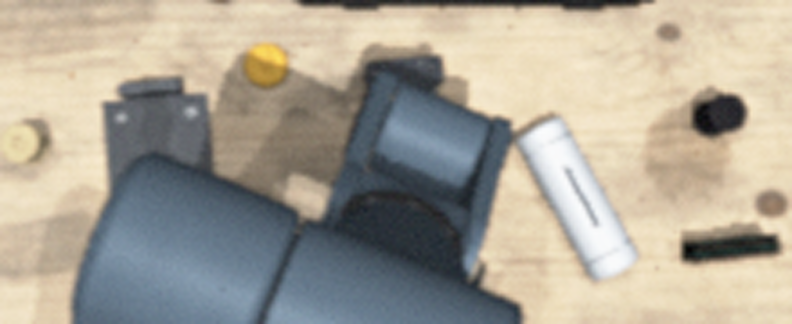

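```bash
python3 - <<'E'
from h import *
o=get_obs();print(o["position"],o["ft_force"])
Rm=R.from_quat(o["tool_rot"]).as_matrix()
for z in(0,-.01,-.02,-.027,-.035):
    p=o["position"]+Rm@np.array([-.03,0,z]); print(p.round(4),((proj("side",[p])[0]-[320,150])*4).round(0), proj("wrist",[p],wristT(o))[0].round(0))
E
```

```text
[ 0.52185749 -0.09192277  0.01392949] [-0.5413388   0.43691898  0.32845209]
[ 0.492  -0.0946  0.0139] [205. 281.] [274. 225.]
[ 0.492  -0.0946  0.0239] [206. 270.] [271. 231.]
[ 0.492  -0.0946  0.0339] [206. 260.] [269. 238.]
[ 0.492  -0.0946  0.0409] [207. 252.] [267. 243.]
[ 0.492  -0.0946  0.0489] [208. 244.] [264. 250.]
```

The bar hasn't moved and no force is felt, though the TCP height reads 14 mm. In the wrist view the open fingers seem to end about 27 mm above the TCP, so they passed over the bar. I'll back off along the same path, shut the fingers and check where the tips are.

Emit:
drive_tool(plan=[{"offset":[0,0.8,0],"delta_rot":[0,0,0],"jaw":5},{"offset":[0,2,0],"delta_rot":[0,0,0],"jaw":5},{"offset":[0,3.5,0],"delta_rot":[0,0,0],"jaw":5},{"offset":[0,5,-0.5],"delta_rot":[0,0,0],"jaw":3},{"offset":[0,5,-1],"delta_rot":[0,0,0],"jaw":2},{"offset":[0,5,-1],"delta_rot":[0,0,0],"jaw":1},{"offset":[0,5,-1],"delta_rot":[0,0,0],"jaw":1},{"offset":[0,5,-1],"delta_rot":[0,0,0],"jaw":1}])

```text
time: 5.78
position: [0.526, -0.1419, 0.0241]
tool_rot: [0.999, 0.043, -0.0, -0.0]
ft_force: [-0.6, -0.1, -0.0]
grip_width: 0.0245
```

```bash
python3 -c "
from h import *
goal([.51,-.13,.0145],5)
cv2.imwrite('pics/w5.png',camera('wrist')[:,:,::-1])
a=camera('side')[130:290,320:520,::-1];cv2.imwrite('pics/s5c.png',cv2.resize(a,None,fx=3.7,fy=3.7,interpolation=cv2.INTER_CUBIC))
o=get_obs()
Rm=R.from_quat(o['tool_rot']).as_matrix()
for z in(0,-.01,-.02,-.027,-.035):
    p=o['position']+Rm@np.array([-.01,0,z]); print(p.round(4),((proj('side',[p])[0]-[320,130])*3.7).round(0), proj('wrist',[p],wristT(o))[0].round(0))
"
```

```text
t 5.78 pos [ 0.526  -0.1419  0.0241] F [-0.6 -0.1 -0. ] w 0.0245
offset [-1.49 -1.32  0.96] rot [-0.03  0.02 -0.02]
[ 0.516  -0.1424  0.0239] [249. 301.] [306. 225.]
[ 0.516  -0.1424  0.0339] [250. 291.] [305. 231.]
[ 0.516  -0.1424  0.0439] [251. 282.] [304. 238.]
[ 0.516  -0.1424  0.0509] [252. 275.] [303. 244.]
[ 0.516  -0.1424  0.0589] [253. 267.] [303. 250.]
```

View pics/w5.png

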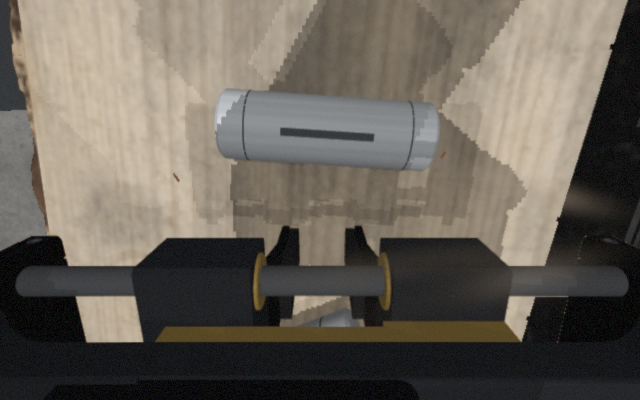

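View pics/s5c.png

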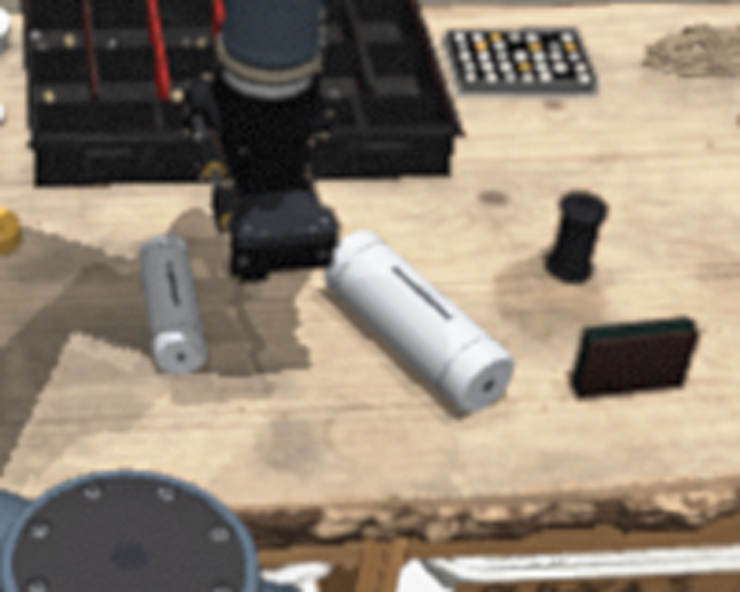

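Two checks agree that the visible finger ends sit about 25 mm above the nominal TCP. One is the jaw's pixel width against its opening, the other the side view, where the dark tip at crop (250,277) gives z of about 0.05. So I'll lower the tool in small steps, watching force and pictures.

Emit:
drive_tool(plan=[{"offset":[-0.5,0,0.3],"delta_rot":[0,0,1],"jaw":4},{"offset":[-1,0,0.6],"delta_rot":[0,0,2],"jaw":5},{"offset":[-1,0,0.9],"delta_rot":[0,0,3],"jaw":5},{"offset":[-1,0,1.2],"delta_rot":[0,0,3.5],"jaw":5},{"offset":[-1,0,1.5],"delta_rot":[0,0,3.5],"jaw":5},{"offset":[-1,0,1.7],"delta_rot":[0,0,3.5],"jaw":5},{"offset":[-1,0,1.8],"delta_rot":[0,0,3.5],"jaw":5},{"offset":[-1,0,1.8],"delta_rot":[0,0,3.5],"jaw":5}])

```text
time: 6.55
position: [0.5164, -0.143, 0.0056]
tool_rot: [1.0, 0.013, -0.0, -0.0]
ft_force: [-0.5, 0.6, -0.1]
grip_width: 0.0491
```

```bash
python3 -c "
from h import *
goal([.515,-.14,-.012],1.5)
a=camera('side')[130:290,320:520,::-1];cv2.imwrite('pics/s6c.png',cv2.resize(a,None,fx=3.7,fy=3.7,interpolation=cv2.INTER_CUBIC))
o=get_obs()
Rm=R.from_quat(o['tool_rot']).as_matrix()
for z in(0,-.01,-.02,-.027,-.035):
    p=o['position']+Rm@np.array([-.03,0,z]); print(p.round(4),((proj('side',[p])[0]-[320,130])*3.7).round(0))
"
```

```text
t 6.55 pos [ 0.5164 -0.143   0.0056] F [-0.5  0.6 -0.1] w 0.0491
offset [-0.13 -0.3   1.76] rot [-0.01  0.02 -0.01]
[ 0.4865 -0.1438  0.0058] [254. 345.]
[ 0.4865 -0.1438  0.0158] [255. 335.]
[ 0.4865 -0.1438  0.0258] [256. 325.]
[ 0.4865 -0.1438  0.0328] [257. 319.]
[ 0.4865 -0.1438  0.0408] [258. 311.]
```

View pics/s6c.png

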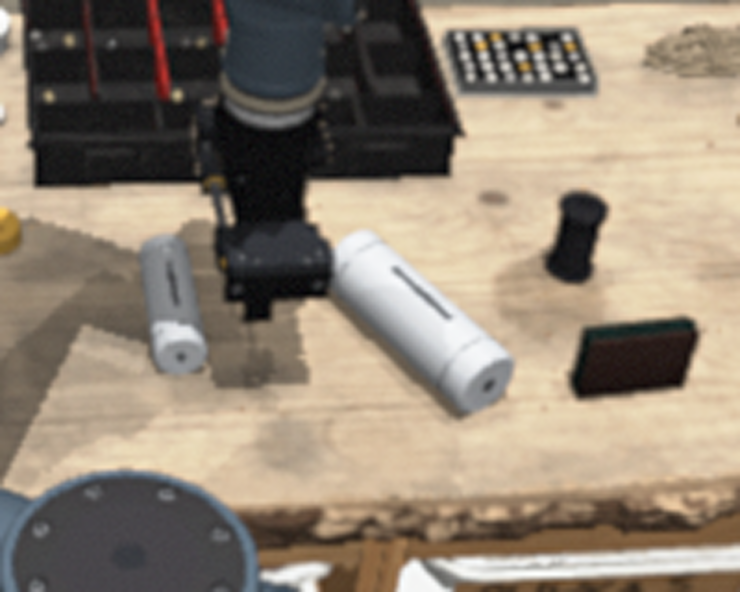

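```bash
python3 -c "
from h import *
o=get_obs()
Rm=R.from_quat(o['tool_rot']).as_matrix()
for x in (-.095,-.08,-.06):
  for z in(-.05,-.06,-.07,-.08):
    print(x,z,*[((proj('side',[o['position']+Rm@np.array([x,y,z])])[0]-[320,130])*3.7).round(0) for y in(-.0375,.0375)])
"
```

```text
-0.095 -0.05 [221. 359.] [325. 354.]
-0.095 -0.06 [222. 349.] [326. 344.]
-0.095 -0.07 [223. 339.] [327. 334.]
-0.095 -0.08 [224. 329.] [329. 324.]
-0.08 -0.05 [219. 345.] [321. 340.]
-0.08 -0.06 [219. 335.] [322. 330.]
-0.08 -0.07 [220. 324.] [324. 320.]
-0.08 -0.08 [221. 314.] [325. 309.]
-0.06 -0.05 [215. 326.] [316. 321.]
-0.06 -0.06 [216. 316.] [317. 311.]
-0.06 -0.07 [217. 306.] [319. 301.]
-0.06 -0.08 [217. 295.] [320. 291.]
```

```bash
python3 -c "
import cv2
a=cv2.imread('pics/s6c.png')[170:350,180:370];cv2.imwrite('pics/s6d.png',cv2.resize(a,None,fx=3.1,fy=3.1))"
```

```text
(no output)
```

View pics/s6d.png

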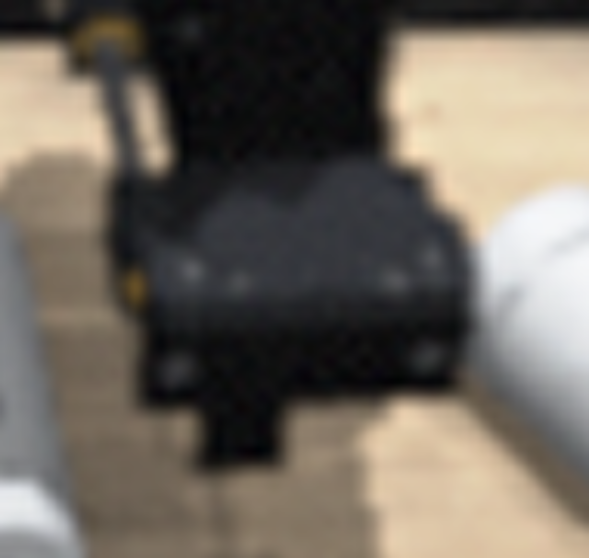

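Finger ends show at z of about 0.032 with the TCP reading 0.0056, so the offset of about 27 mm holds. The gripper body is about 80 mm above the tips. I'll lower by 1.8 cm to put the tips near 14 mm.

Emit:
drive_tool(plan=[{"offset":[0,0,0.3],"delta_rot":[0,0,0],"jaw":5},{"offset":[0,0,0.6],"delta_rot":[0,0,0],"jaw":5},{"offset":[0,0,0.9],"delta_rot":[0,0,0],"jaw":5},{"offset":[0,0,1.2],"delta_rot":[0,0,0],"jaw":5},{"offset":[0,0,1.5],"delta_rot":[0,0,0],"jaw":5},{"offset":[0,0,1.7],"delta_rot":[0,0,0],"jaw":5},{"offset":[0,0,1.8],"delta_rot":[0,0,0],"jaw":5},{"offset":[0,0,1.8],"delta_rot":[0,0,0],"jaw":5}])

```text
time: 7.27
position: [0.5162, -0.1429, -0.0124]
tool_rot: [1.0, 0.013, -0.0, -0.0]
ft_force: [-0.5, -0.1, -0.4]
grip_width: 0.05
```

```bash
python3 -c "
from h import *
goal([.515,-.118,-.012],1.5)
a=camera('side')[170:290,340:480,::-1];cv2.imwrite('pics/s7c.png',cv2.resize(a,None,fx=5,fy=5,interpolation=cv2.INTER_CUBIC))
o=get_obs()
Rm=R.from_quat(o['tool_rot']).as_matrix()
for z in(0,-.01,-.02,-.027,-.035):
    p=o['position']+Rm@np.array([-.03,0,z]); print(p.round(4),((proj('side',[p])[0]-[340,170])*5).round(0))
"
```

```text
t 7.27 pos [ 0.5162 -0.1429 -0.0124] F [-0.5 -0.1 -0.4] w 0.05
offset [-0.06 -2.5  -0.04] rot [-0.02  0.03 -0.01]
[ 0.4864 -0.1438 -0.0122] [241. 289.]
[ 0.4864 -0.1438 -0.0022] [242. 276.]
[ 0.4864 -0.1438  0.0078] [244. 263.]
[ 0.4864 -0.1438  0.0148] [245. 254.]
[ 0.4864 -0.1438  0.0228] [246. 244.]
```

View pics/s7c.png

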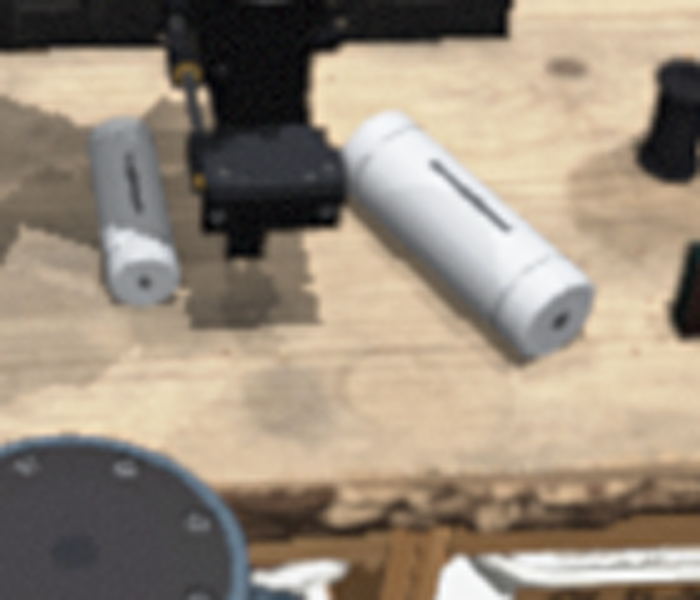

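Tips are now about 15 mm above the bench (crop (247,257)) with no contact force. The push starts: approach slowly, then touch.

Emit:
drive_tool(plan=[{"offset":[0,-0.5,0],"delta_rot":[0,0,0],"jaw":5},{"offset":[0,-1.2,0],"delta_rot":[0,0,0],"jaw":5},{"offset":[0,-1.8,0],"delta_rot":[0,0,0],"jaw":5},{"offset":[0,-2.3,0],"delta_rot":[0,0,0],"jaw":5},{"offset":[0,-2.7,0],"delta_rot":[0,0,0],"jaw":5},{"offset":[0,-3.0,0],"delta_rot":[0,0,0],"jaw":5},{"offset":[0,-3.3,0],"delta_rot":[0,0,-0.3],"jaw":5},{"offset":[0,-3.6,0],"delta_rot":[0,0,-0.7],"jaw":5}])

```text
time: 7.98
position: [0.5157, -0.1068, -0.012]
tool_rot: [1.0, 0.02, 0.0, 0.0]
ft_force: [0.6, -0.4, 0.9]
grip_width: 0.0504
```

```bash
python3 -c "
from h import *
goal([.515,-.118,-.012],5)
cv2.imwrite('pics/w8.png',camera('wrist')[:,:,::-1])"
```

```text
t 7.98 pos [ 0.5157 -0.1068 -0.012 ] F [ 0.6 -0.4  0.9] w 0.0504
offset [-0.11  1.12  0.  ] rot [ 0.01 -0.02 -2.76]
```

View pics/w8.png

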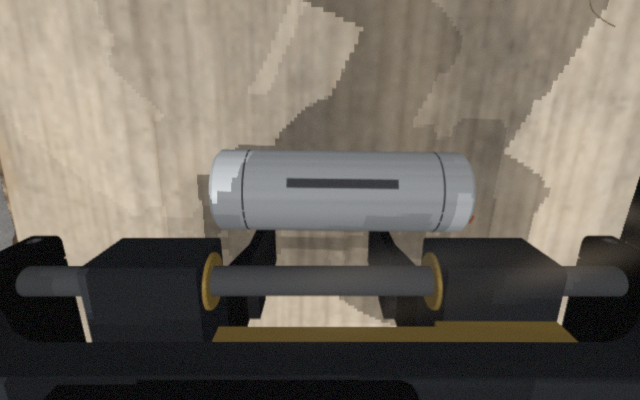

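The bar's near side (row 230) now hides the fingertips, so the fingers are on its side. I'll continue at a steady pace and turn to the V-block's yaw.

Emit:
drive_tool(plan=[{"offset":[0,-0.4,0],"delta_rot":[0,0,-0.4],"jaw":5},{"offset":[0,-0.8,0],"delta_rot":[0,0,-0.8],"jaw":5},{"offset":[-0.1,-1.3,0],"delta_rot":[0,0,-1.2],"jaw":5},{"offset":[-0.1,-1.8,0],"delta_rot":[0,0,-1.6],"jaw":5},{"offset":[-0.1,-2.3,0],"delta_rot":[0,0,-2],"jaw":5},{"offset":[-0.1,-2.8,0],"delta_rot":[0,0,-2.4],"jaw":5},{"offset":[-0.2,-3.3,0],"delta_rot":[0,0,-2.8],"jaw":5},{"offset":[-0.2,-3.8,0],"delta_rot":[0,0,-2.8],"jaw":5}])

```text
time: 8.7
position: [0.5117, -0.0684, -0.0121]
tool_rot: [0.999, 0.044, -0.0, -0.0]
ft_force: [-0.4, 0.3, -0.0]
grip_width: 0.0502
```

```bash
python3 -c "
from h import *
goal([.515,-.118,-.012],5)
cv2.imwrite('pics/w9.png',camera('wrist')[:,:,::-1])"
```

```text
t 8.7 pos [ 0.5117 -0.0684 -0.0121] F [-0.4  0.3 -0. ] w 0.0502
offset [-0.11  4.97 -0.01] rot [-0.01  0.03  0.03]
```

View pics/w9.png

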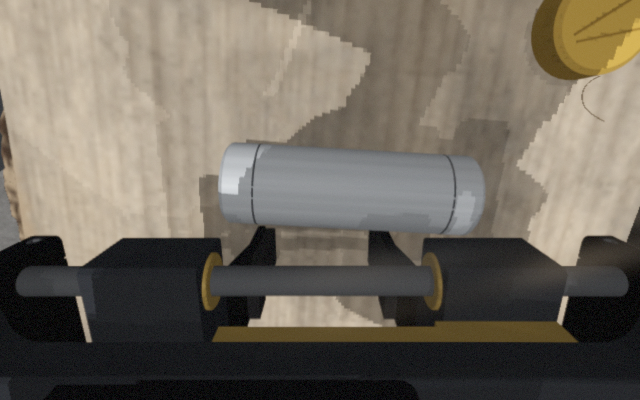

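The bar rolls (its mark is out of sight) and its left end leads by about 2.5° (top edge row 143 at left, 155 at right). The wax at (590,20) is well right of the bar's far end (483). I'll go on.

Emit:
drive_tool(plan=[{"offset":[0,-0.5,0],"delta_rot":[0,0,0],"jaw":5},{"offset":[0,-1,0],"delta_rot":[0,0,0],"jaw":5},{"offset":[0,-1.5,0],"delta_rot":[0,0,0],"jaw":5},{"offset":[0,-2,0],"delta_rot":[0,0,0],"jaw":5},{"offset":[0,-2.5,0],"delta_rot":[0,0,0],"jaw":5},{"offset":[0,-3,0],"delta_rot":[0,0,0],"jaw":5},{"offset":[0,-3.5,0],"delta_rot":[0,0,0],"jaw":5},{"offset":[0,-4,0],"delta_rot":[0,0,0],"jaw":5}])

```text
time: 9.42
position: [0.5085, -0.0288, -0.0121]
tool_rot: [0.999, 0.044, -0.0, -0.0]
ft_force: [-0.7, -0.1, 0.5]
grip_width: 0.0496
```

```bash
python3 -c "
from h import *
goal([.515,-.118,-.012],5)
cv2.imwrite('pics/w10.png',camera('wrist')[:,:,::-1])"
```

```text
t 9.42 pos [ 0.5085 -0.0288 -0.0121] F [-0.7 -0.1  0.5] w 0.0496
offset [-0.13  8.95 -0.01] rot [-0.  0. -0.]
```

View pics/w10.png

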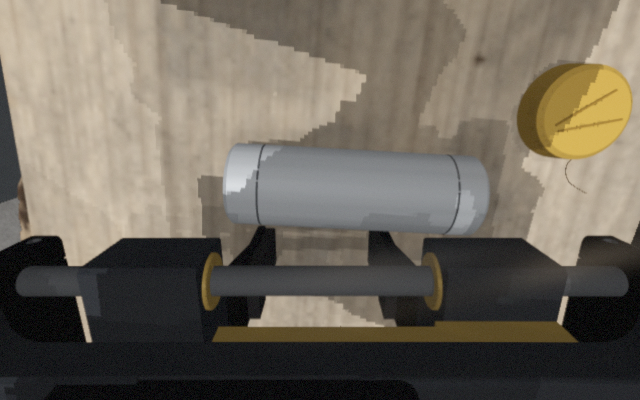

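The far end still trails by about 2.4°, because pushing a freely rolling bar hardly turns it. The bar's centre is about 19 mm towards the far side of the tool, so I'll shift the tool that way to push its trailing half, and keep advancing.

Emit:
drive_tool(plan=[{"offset":[0.2,-0.5,0],"delta_rot":[0,0,0],"jaw":5},{"offset":[0.5,-1,0],"delta_rot":[0,0,0],"jaw":5},{"offset":[0.8,-1.5,0],"delta_rot":[0,0,0],"jaw":5},{"offset":[1.1,-2,0],"delta_rot":[0,0,-0.5],"jaw":5},{"offset":[1.4,-2.5,0],"delta_rot":[0,0,-1],"jaw":5},{"offset":[1.7,-3,0],"delta_rot":[0,0,-1.5],"jaw":5},{"offset":[2,-3.5,0],"delta_rot":[0,0,-1.5],"jaw":5},{"offset":[2.2,-4,0],"delta_rot":[0,0,-1.5],"jaw":5}])

```text
time: 10.13
position: [0.5276, 0.013, -0.012]
tool_rot: [0.998, 0.057, 0.0, 0.0]
ft_force: [0.0, -0.5, 1.1]
grip_width: 0.05
```

Emit:
drive_tool(plan=[{"offset":[0.1,-0.5,0],"delta_rot":[0,0,0],"jaw":5},{"offset":[0.2,-1,0],"delta_rot":[0,0,0],"jaw":5},{"offset":[0.2,-1.5,0],"delta_rot":[0,0,0],"jaw":5},{"offset":[0.2,-2,0],"delta_rot":[0,0,0],"jaw":5},{"offset":[0.2,-2.5,0],"delta_rot":[0,0,0],"jaw":5},{"offset":[0.2,-3,0],"delta_rot":[0,0,0],"jaw":5},{"offset":[0.2,-3.5,0],"delta_rot":[0,0,0],"jaw":5},{"offset":[0.2,-4,0],"delta_rot":[0,0,0],"jaw":5}])

```text
time: 10.8
position: [0.5243, 0.0529, -0.012]
tool_rot: [0.998, 0.057, -0.0, -0.0]
ft_force: [0.6, -1.2, 1.2]
grip_width: 0.0499
```

```bash
cat >> h.py <<'E'
def tv(o):
    c,s=np.cos(np.radians(5)),np.sin(np.radians(5));d=o["position"]-np.array([.5209,.161,0])
    print("TCP in V",round(c*d[0]+s*d[1],4),round(-s*d[0]+c*d[1],4))
E
python3 -c "
from h import *
goal([.515,-.118,-.012],5);tv(get_obs())
cv2.imwrite('pics/w11.png',camera('wrist')[:,:,::-1])"
```

```text
t 10.8 pos [ 0.5243  0.0529 -0.012 ] F [ 0.6 -1.2  1.2] w 0.0499
offset [-2.86 16.88 -0.  ] rot [-0.    0.    1.49]
TCP in V -0.006 -0.108
```

View pics/w11.png

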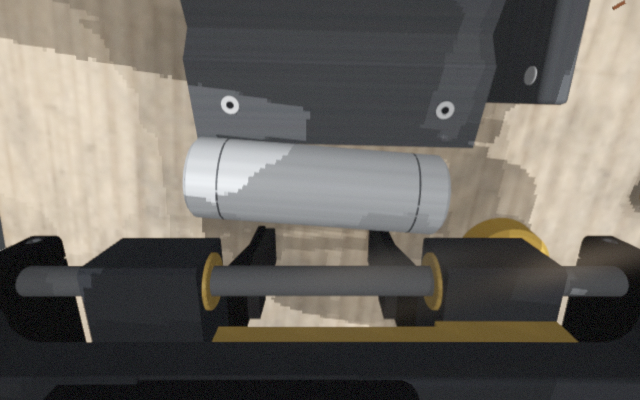

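```bash
python3 -c "
from h import *
a=cv2.imread('pics/w11.png')[0:240,160:480];cv2.imwrite('pics/w11c.png',cv2.resize(a,None,fx=2.5,fy=2.5,interpolation=cv2.INTER_CUBIC))"
```

```text
(no output)
```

View pics/w11c.png

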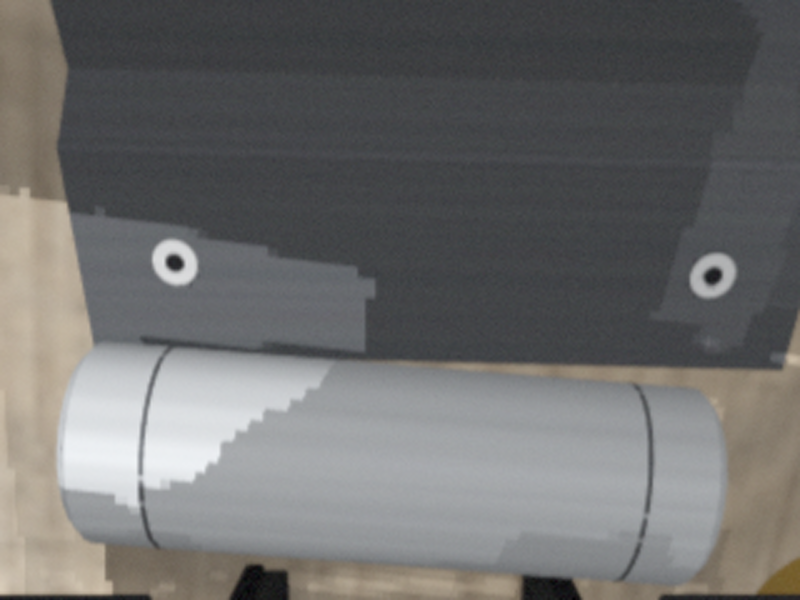

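The bar lies at V x of about −9 mm, its near end leading about 2.4° against the screw line (crop (175,262)–(713,275)). Next is a slow push up the ramp with the far finger bearing on the trailing half.

Emit:
drive_tool(plan=[{"offset":[0.1,-0.4,0],"delta_rot":[0,0,0],"jaw":5},{"offset":[0.2,-0.8,0],"delta_rot":[0,0,0],"jaw":5},{"offset":[0.3,-1.2,0],"delta_rot":[0,0,0],"jaw":5},{"offset":[0.3,-1.6,0],"delta_rot":[0,0,0],"jaw":5},{"offset":[0.3,-1.9,0],"delta_rot":[0,0,0],"jaw":5},{"offset":[0.3,-2.2,0],"delta_rot":[0,0,0],"jaw":5},{"offset":[0.3,-2.5,0],"delta_rot":[0,0,0],"jaw":5},{"offset":[0.3,-2.8,0],"delta_rot":[0,0,0],"jaw":5}])

```text
time: 11.52
position: [0.5252, 0.08, -0.0116]
tool_rot: [0.998, 0.057, 0.001, 0.001]
ft_force: [0.8, -4.6, 3.2]
grip_width: 0.05
```

```bash
python3 -c "
from h import *
goal([.515,-.118,-.012],5);tv(get_obs())
cv2.imwrite('pics/w12.png',camera('wrist')[:,:,::-1])
a=cv2.imread('pics/w12.png')[0:300,160:500];cv2.imwrite('pics/w12c.png',cv2.resize(a,None,fx=2,fy=2,interpolation=cv2.INTER_CUBIC))"
```

```text
t 11.52 pos [ 0.5252  0.08   -0.0116] F [ 0.8 -4.6  3.2] w 0.05
offset [-3.27 19.55  0.06] rot [ 0.08 -0.09  1.54]
TCP in V -0.0028 -0.0811
```

View pics/w12c.png

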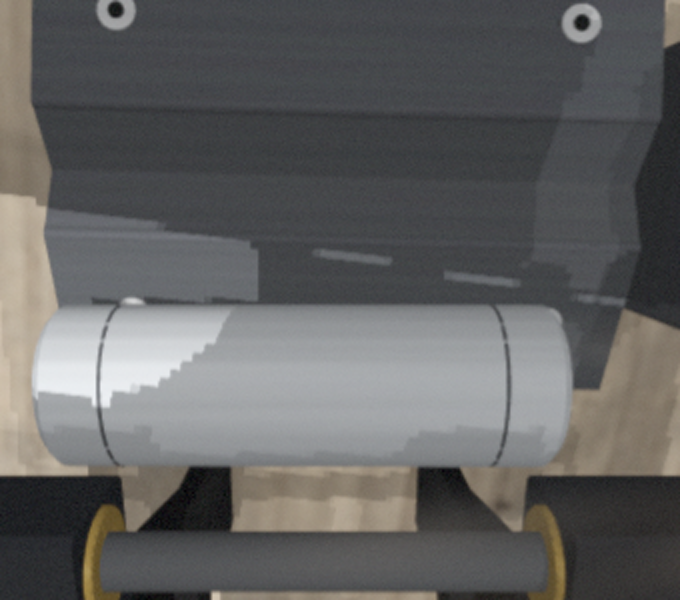

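The bar is now square to both fingers (yaw 6.5°), climbing the ramp at about 5 N. I'll turn back 1.5° to match the V-block while pushing on.

Emit:
drive_tool(plan=[{"offset":[0,-0.3,0],"delta_rot":[0,0,0.3],"jaw":5},{"offset":[0,-0.6,0],"delta_rot":[0,0,0.6],"jaw":5},{"offset":[0.1,-0.9,0],"delta_rot":[0,0,0.9],"jaw":5},{"offset":[0.1,-1.2,0],"delta_rot":[0,0,1.2],"jaw":5},{"offset":[0.1,-1.5,0],"delta_rot":[0,0,1.5],"jaw":5},{"offset":[0.1,-1.8,0],"delta_rot":[0,0,1.5],"jaw":5},{"offset":[0.1,-2.0,0],"delta_rot":[0,0,1.5],"jaw":5},{"offset":[0.1,-2.2,0],"delta_rot":[0,0,1.5],"jaw":5}])

```text
time: 12.23
position: [0.5228, 0.1025, -0.012]
tool_rot: [0.999, 0.044, 0.0, 0.0]
ft_force: [0.9, -6.2, 2.6]
grip_width: 0.0498
```

```bash
python3 -c "
from h import *
goal([.515,-.118,-.012],5);tv(get_obs())
cv2.imwrite('pics/w13.png',camera('wrist')[:,:,::-1])
a=cv2.imread('pics/w13.png')[0:300,160:500];cv2.imwrite('pics/w13c.png',cv2.resize(a,None,fx=2,fy=2,interpolation=cv2.INTER_CUBIC))"
```

```text
t 12.23 pos [ 0.5228  0.1025 -0.012 ] F [ 0.9 -6.2  2.6] w 0.0498
offset [-2.71e+00  2.19e+01  1.00e-02] rot [ 0.02 -0.01  0.01]
TCP in V -0.0032 -0.0584
```

View pics/w13c.png

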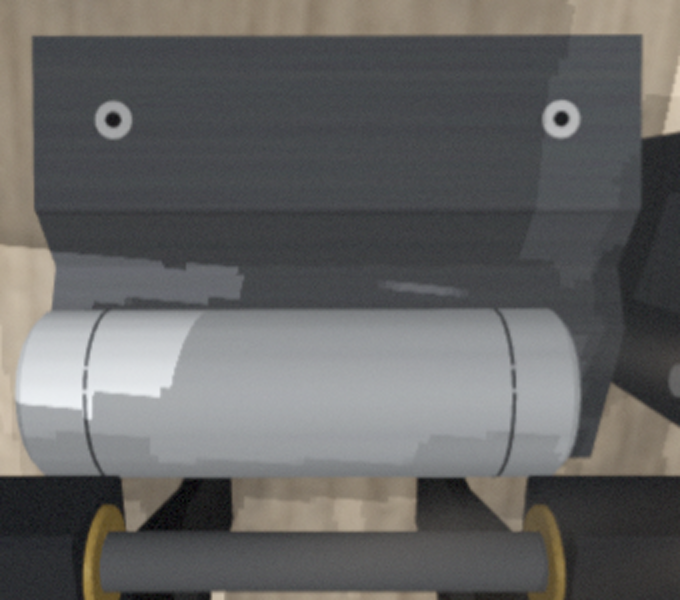

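Bar, tool and V-block are parallel, with the bar about 13 mm short of the lip. Now slowly over the lip.

Emit:
drive_tool(plan=[{"offset":[0,-0.2,0],"delta_rot":[0,0,0],"jaw":5},{"offset":[0,-0.4,0],"delta_rot":[0,0,0],"jaw":5},{"offset":[0,-0.6,0],"delta_rot":[0,0,0],"jaw":5},{"offset":[0,-0.8,0],"delta_rot":[0,0,0],"jaw":5},{"offset":[0,-1.0,0],"delta_rot":[0,0,0],"jaw":5},{"offset":[0,-1.2,0],"delta_rot":[0,0,0],"jaw":5},{"offset":[0,-1.4,0],"delta_rot":[0,0,0],"jaw":5},{"offset":[0,-1.5,0],"delta_rot":[0,0,0],"jaw":5}])

```text
time: 12.95
position: [0.5209, 0.1183, -0.0123]
tool_rot: [0.999, 0.044, -0.0, -0.0]
ft_force: [-1.1, -0.4, -0.9]
grip_width: 0.0496
```

```bash
python3 -c "
from h import *
goal([.515,-.118,-.012],5);tv(get_obs())
cv2.imwrite('pics/w14.png',camera('wrist')[:,:,::-1])
a=cv2.imread('pics/w14.png')[0:300,160:500];cv2.imwrite('pics/w14c.png',cv2.resize(a,None,fx=2,fy=2,interpolation=cv2.INTER_CUBIC))"
```

```text
t 12.95 pos [ 0.5209  0.1183 -0.0123] F [-1.1 -0.4 -0.9] w 0.0496
offset [-2.64 23.49 -0.05] rot [-0.04  0.06 -0.01]
TCP in V -0.0037 -0.0425
```

View pics/w14c.png

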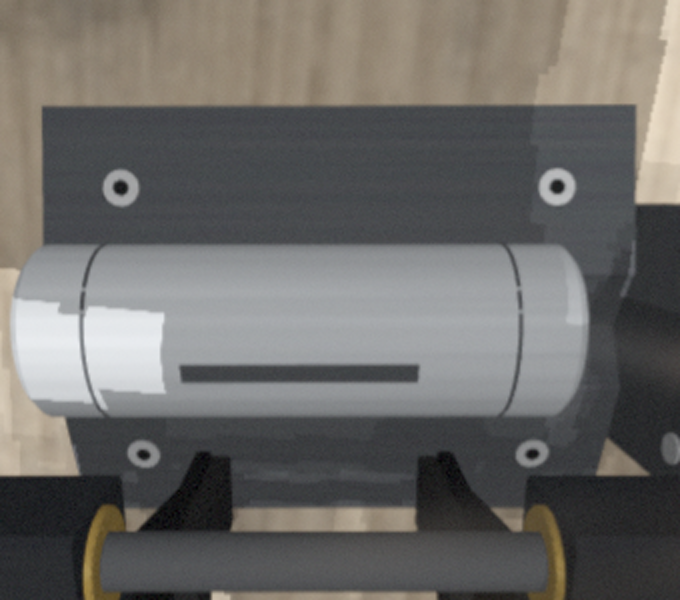

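The bar has dropped between the lips (force back to 0) and lies parallel to the block. I'll back off and rise, then look again.

Emit:
drive_tool(plan=[{"offset":[0,0.5,0],"delta_rot":[0,0,0],"jaw":5},{"offset":[0,1.5,0],"delta_rot":[0,0,0],"jaw":5},{"offset":[0,2.5,-1],"delta_rot":[0,0,0],"jaw":4},{"offset":[0,2.5,-3],"delta_rot":[0,0,0],"jaw":3},{"offset":[0,2.5,-6],"delta_rot":[0,0,0],"jaw":2},{"offset":[-1,2,-9],"delta_rot":[0,0,0],"jaw":1},{"offset":[-3,1,-10],"delta_rot":[0,0,0],"jaw":0},{"offset":[-6,-0.5,-10],"delta_rot":[0,0,0],"jaw":0}])

```text
time: 13.67
position: [0.4672, 0.1156, 0.0917]
tool_rot: [0.999, 0.042, 0.006, 0.0]
ft_force: [0.5, 1.3, 0.2]
grip_width: 0.0182
```

Emit:
drive_tool(plan=[{"offset":[-2,-1.5,0],"delta_rot":[0,0,0],"jaw":0},{"offset":[-4,-3,0],"delta_rot":[0,0,0],"jaw":0},{"offset":[-5,-3.8,0],"delta_rot":[0,0,0],"jaw":0},{"offset":[-5.5,-3.8,0],"delta_rot":[0,0,0],"jaw":0},{"offset":[-5.5,-3.8,0],"delta_rot":[0,0,0],"jaw":0},{"offset":[-5.5,-3.8,0],"delta_rot":[0,0,0],"jaw":0},{"offset":[-5.5,-3.8,0],"delta_rot":[0,0,0],"jaw":0},{"offset":[-5.5,-3.8,0],"delta_rot":[0,0,0],"jaw":0}])

```text
time: 14.33
position: [0.405, 0.1499, 0.0879]
tool_rot: [0.999, 0.043, 0.001, 0.0]
ft_force: [-0.6, 0.1, -0.2]
grip_width: 0.0007
```

```bash
python3 -c "
from h import *
c,s=np.cos(np.radians(5)),np.sin(np.radians(5));x=-.115
goal([.5209+c*x,.161+s*x,-.010],5);tv(get_obs())
cv2.imwrite('pics/w15.png',camera('wrist')[:,:,::-1])
a=camera('side')[150:270,210:350,::-1];cv2.imwrite('pics/s15.png',cv2.resize(a,None,fx=5,fy=5,interpolation=cv2.INTER_CUBIC))"
```

```text
t 14.33 pos [0.405  0.1499 0.0879] F [-0.6  0.1 -0.2] w 0.0007
offset [ 0.13 -0.1   9.79] rot [ 0.   -0.09 -0.07]
TCP in V -0.1165 -0.001
```

View pics/w15.png

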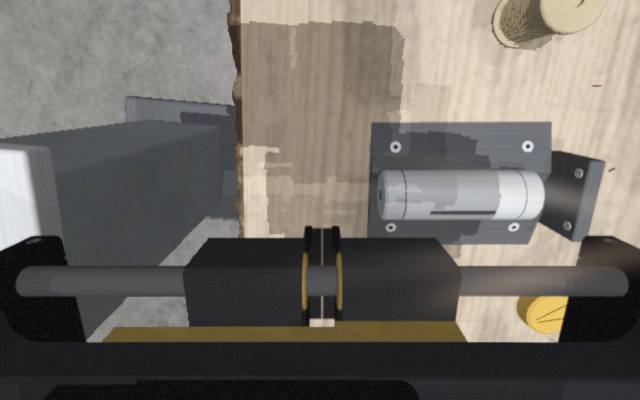

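View pics/s15.png

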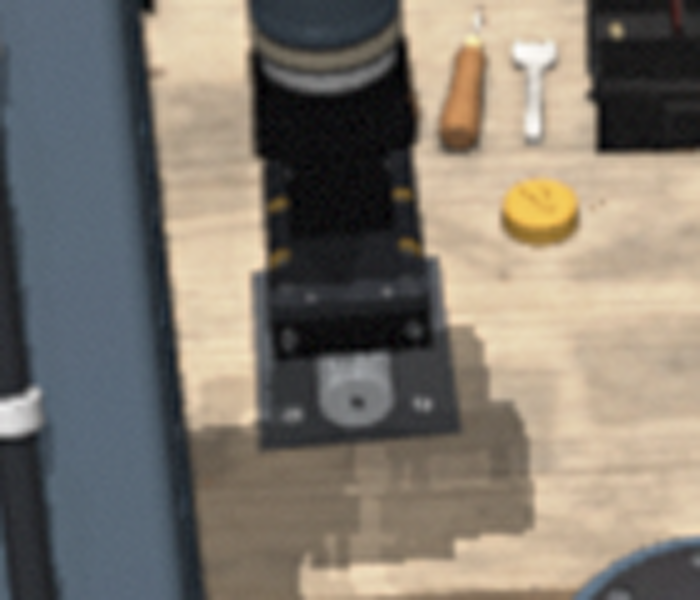

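The bar lies centred in the groove. Its near end is at column 378 against the block's end at 370, and its far end at 543 with the stop plate's face base near 552. I'll compute the remaining gap.

```bash
python3 -c "
from h import *
a=cv2.imread('pics/w15.png')[110:250,350:610];cv2.imwrite('pics/w15c.png',cv2.resize(a,None,fx=3,fy=3,interpolation=cv2.INTER_CUBIC))
o=get_obs();T=wristT(o);c,s=np.cos(np.radians(5)),np.sin(np.radians(5))
def V(x,y,z):return [.5209+c*x-s*y,.161+s*x+c*y,z]
for n,p in dict(nearL=V(-.075,.0156,.011),cornNL=V(-.075,.056,0),cornFL=V(.075,.056,0),cornFR=V(.075,-.056,0),stop_tl=V(.075,.032,.048),stop_tr=V(.075,-.032,.048),home_near=V(-.045,0,.045),home_far=V(.075,0,.045),off10near=V(-.055,0,.045),off20near=V(-.065,0,.045),).items(): print(n,((proj('wrist',[p],T)[0]-[350,110])*3).round(0))
"
```

```text
nearL [ 67. 187.]
cornNL [67. 36.]
cornFL [608.  35.]
cornFR [537. 404.]
stop_tl [726. 153.]
stop_tr [668. 400.]
home_near [204. 277.]
home_far [686. 277.]
off10near [164. 277.]
off20near [124. 277.]
```

View pics/w15c.png

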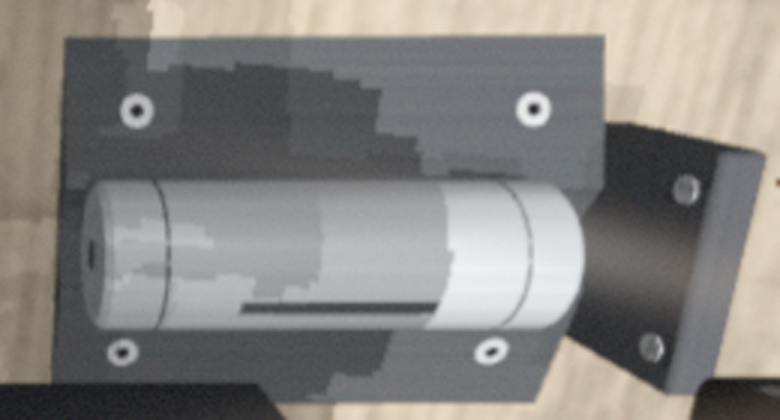

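The model fits the picture to within a few crop pixels. The bar's near end is at V x of about −68 mm, so it needs roughly 23 mm of axial push. I'll go down before its near end.

Emit:
drive_tool(plan=[{"offset":[0,-0.1,2],"delta_rot":[0,0,0],"jaw":0},{"offset":[0,-0.1,5],"delta_rot":[0,0,0],"jaw":0},{"offset":[0,-0.1,7.5],"delta_rot":[0,0,0],"jaw":0},{"offset":[0,-0.1,9],"delta_rot":[0,0,0],"jaw":0},{"offset":[0,-0.1,9.6],"delta_rot":[0,0,0],"jaw":0},{"offset":[0.5,-0.1,9.7],"delta_rot":[0,0,0],"jaw":0},{"offset":[1,-0.1,9.7],"delta_rot":[0,0,0],"jaw":0},{"offset":[1.5,-0.1,9.7],"delta_rot":[0,0,0],"jaw":0}], squeeze=20)

```text
time: 15.1
position: [0.4197, 0.1528, -0.0083]
tool_rot: [0.999, 0.044, 0.001, -0.0]
ft_force: [0.5, 0.3, -0.1]
grip_width: 0.0006
```

```bash
python3 -c "
from h import *
c,s=np.cos(np.radians(5)),np.sin(np.radians(5));x=-.06
goal([.5209+c*x,.161+s*x,-.010],5);tv(get_obs())
cv2.imwrite('pics/w16.png',camera('wrist')[:,:,::-1])
a=camera('side')[150:270,210:350,::-1];cv2.imwrite('pics/s16.png',cv2.resize(a,None,fx=5,fy=5,interpolation=cv2.INTER_CUBIC))"
```

```text
t 15.1 pos [ 0.4197  0.1528 -0.0083] F [ 0.5  0.3 -0.1] w 0.0006
offset [4.15 0.06 0.18] rot [-0.   -0.13 -0.01]
TCP in V -0.1015 0.0006
```

View pics/w16.png

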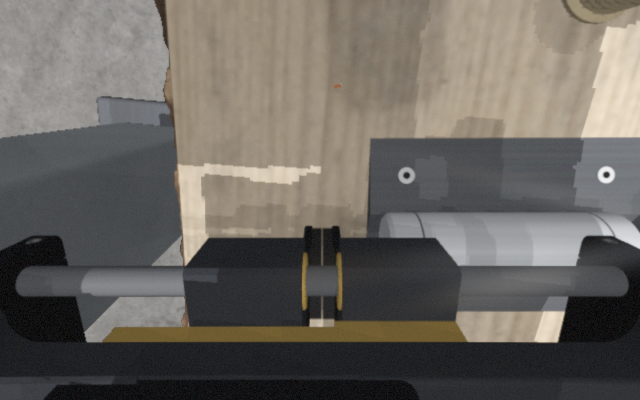

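View pics/s16.png

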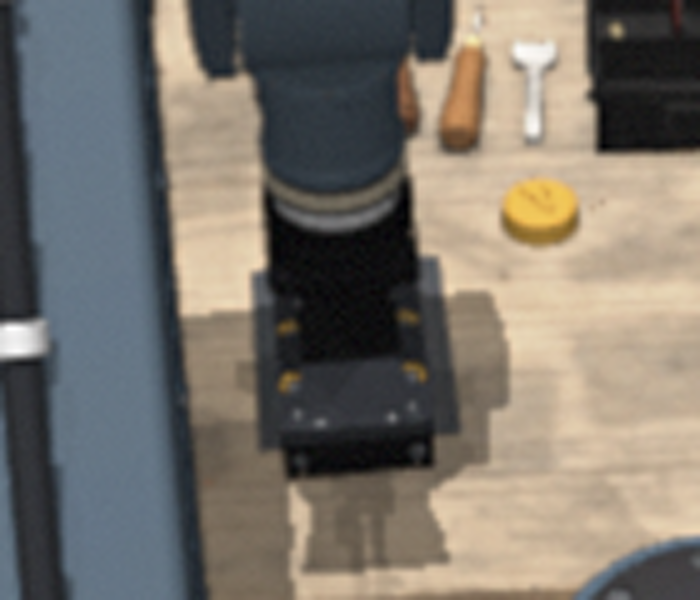

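Fingers (shut, column 322) stand ahead of the bar's near end, about 2 cm short and level with the groove's axis. I'll advance gently.

Emit:
drive_tool(plan=[{"offset":[0.4,0,0.1],"delta_rot":[0,0,0],"jaw":0},{"offset":[0.8,0,0.2],"delta_rot":[0,0,0],"jaw":0},{"offset":[1.2,0,0.2],"delta_rot":[0,0,0],"jaw":0},{"offset":[1.6,0,0.2],"delta_rot":[0,0,0],"jaw":0},{"offset":[1.9,0,0.2],"delta_rot":[0,0,0],"jaw":0},{"offset":[2.2,0,0.2],"delta_rot":[0,0,0],"jaw":0},{"offset":[2.5,0,0.2],"delta_rot":[0,0,0],"jaw":0},{"offset":[2.8,0,0.2],"delta_rot":[0,0,0],"jaw":0}])

```text
time: 15.87
position: [0.4439, 0.1549, -0.0112]
tool_rot: [0.999, 0.044, -0.002, 0.0]
ft_force: [-5.0, -0.9, 3.4]
grip_width: 0.0004
```

```bash
python3 -c "
from h import *
c,s=np.cos(np.radians(5)),np.sin(np.radians(5));x=-.06
goal([.5209+c*x,.161+s*x,-.010],5);tv(get_obs())
cv2.imwrite('pics/w17.png',camera('wrist')[:,:,::-1])
"
```

```text
t 15.87 pos [ 0.4439  0.1549 -0.0112] F [-5.  -0.9  3.4] w 0.0004
offset [ 1.72  0.07 -0.13] rot [ 0.    0.26 -0.  ]
TCP in V -0.0772 0.0007
```

View pics/w17.png

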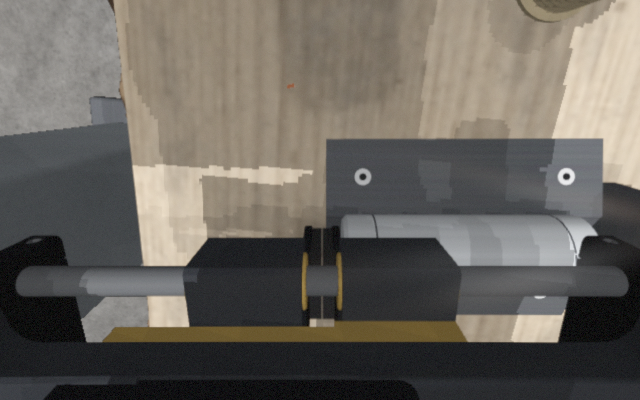

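Contact: 5 N along the axis, and the bar begins to slide. I'll continue slowly.

Emit:
drive_tool(plan=[{"offset":[0.2,0,-0.1],"delta_rot":[0,0,0],"jaw":0},{"offset":[0.4,0,-0.1],"delta_rot":[0,0,0],"jaw":0},{"offset":[0.6,0,-0.1],"delta_rot":[0,0,0],"jaw":0},{"offset":[0.8,0,-0.1],"delta_rot":[0,0,0],"jaw":0},{"offset":[1.0,0,-0.1],"delta_rot":[0,0,0],"jaw":0},{"offset":[1.2,0,-0.1],"delta_rot":[0,0,0],"jaw":0},{"offset":[1.3,0,-0.1],"delta_rot":[0,0,0],"jaw":0},{"offset":[1.4,0,-0.1],"delta_rot":[0,0,0],"jaw":0}])

```text
time: 16.58
position: [0.46, 0.1563, -0.0101]
tool_rot: [0.999, 0.044, -0.0, -0.0]
ft_force: [-2.1, 0.8, -0.6]
grip_width: 0.0002
```

```bash
python3 -c "
from h import *
c,s=np.cos(np.radians(5)),np.sin(np.radians(5));x=-.06
goal([.5209+c*x,.161+s*x,-.010],5);tv(get_obs())
cv2.imwrite('pics/w18.png',camera('wrist')[:,:,::-1])
a=cv2.imread('pics/w18.png')[120:330,290:640];cv2.imwrite('pics/w18c.png',cv2.resize(a,None,fx=2.2,fy=2.2,interpolation=cv2.INTER_CUBIC))
"
```

```text
t 16.58 pos [ 0.46    0.1563 -0.0101] F [-2.1  0.8 -0.6] w 0.0002
offset [ 0.1   0.07 -0.01] rot [-0.  0. -0.]
TCP in V -0.061 0.0007
```

View pics/w18c.png

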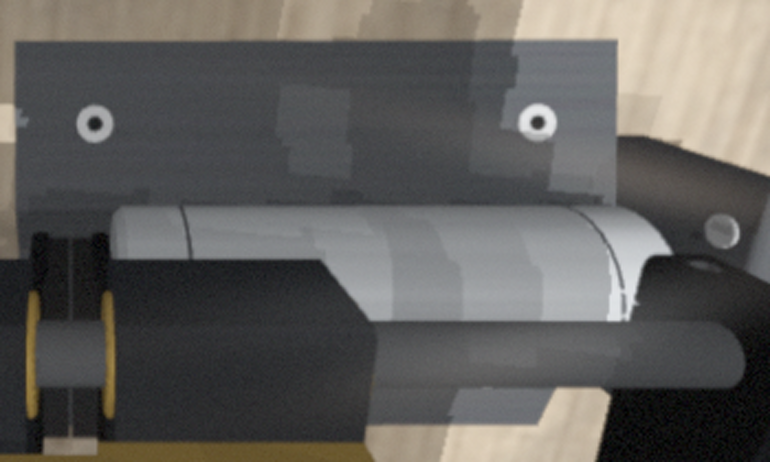

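Emit:
drive_tool(plan=[{"offset":[0.1,0,0],"delta_rot":[0,0,0],"jaw":0},{"offset":[0.1,0,0],"delta_rot":[0,0,0],"jaw":0},{"offset":[0.2,0,0],"delta_rot":[0,0,0],"jaw":0},{"offset":[0.2,0,0],"delta_rot":[0,0,0],"jaw":0},{"offset":[0.3,0,0],"delta_rot":[0,0,0],"jaw":0},{"offset":[0.3,0,0],"delta_rot":[0,0,0],"jaw":0},{"offset":[0.4,0,0],"delta_rot":[0,0,0],"jaw":0},{"offset":[0.4,0,0],"delta_rot":[0,0,0],"jaw":0}])

```text
time: 17.3
position: [0.4642, 0.1567, -0.01]
tool_rot: [0.999, 0.044, 0.0, -0.0]
ft_force: [-2.3, 0.3, -0.8]
grip_width: 0.0004
```

Emit:
drive_tool(plan=[{"offset":[0,0,0],"delta_rot":[0,0,0],"jaw":0},{"offset":[0.1,0,0],"delta_rot":[0,0,0],"jaw":0},{"offset":[0.1,0,0],"delta_rot":[0,0,0],"jaw":0},{"offset":[0.2,0,0],"delta_rot":[0,0,0],"jaw":0},{"offset":[0.2,0,0],"delta_rot":[0,0,0],"jaw":0},{"offset":[0.2,0,0],"delta_rot":[0,0,0],"jaw":0},{"offset":[0.3,0,0],"delta_rot":[0,0,0],"jaw":0},{"offset":[0.3,0,0],"delta_rot":[0,0,0],"jaw":0}])

```text
time: 17.97
position: [0.4658, 0.1568, -0.0101]
tool_rot: [0.999, 0.044, -0.001, 0.0]
ft_force: [-3.8, -0.7, 0.6]
grip_width: 0.0006
```

```bash
python3 -c "
from h import *
goal([.5,.16,-.010],5);tv(get_obs())
cv2.imwrite('pics/w19.png',camera('wrist')[:,:,::-1])
a=cv2.imread('pics/w19.png')[120:330,290:640];cv2.imwrite('pics/w19c.png',cv2.resize(a,None,fx=2.2,fy=2.2,interpolation=cv2.INTER_CUBIC))
"
```

```text
t 17.97 pos [ 0.4658  0.1568 -0.0101] F [-3.8 -0.7  0.6] w 0.0006
offset [ 3.43 -0.02 -0.02] rot [ 0.    0.13 -0.  ]
TCP in V -0.0553 0.0007
```

View pics/w19c.png

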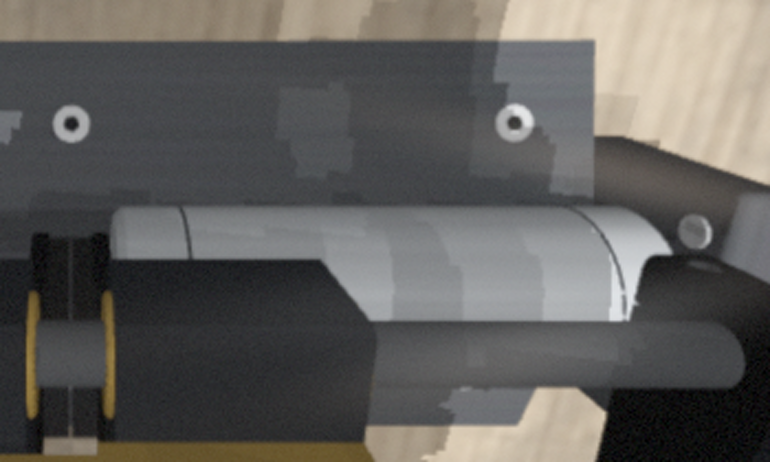

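Emit:
drive_tool(plan=[{"offset":[0,0,0],"delta_rot":[0,0,0],"jaw":0},{"offset":[0.1,0,0],"delta_rot":[0,0,0],"jaw":0},{"offset":[0.1,0,0],"delta_rot":[0,0,0],"jaw":0},{"offset":[0.1,0,0],"delta_rot":[0,0,0],"jaw":0},{"offset":[0.2,0,0],"delta_rot":[0,0,0],"jaw":0},{"offset":[0.2,0,0],"delta_rot":[0,0,0],"jaw":0},{"offset":[0.2,0,0],"delta_rot":[0,0,0],"jaw":0},{"offset":[0.2,0,0],"delta_rot":[0,0,0],"jaw":0}])

```text
time: 18.68
position: [0.4657, 0.1568, -0.0102]
tool_rot: [0.999, 0.044, -0.003, 0.0]
ft_force: [-7.5, -0.1, 3.6]
grip_width: 0.0006
```

The tool no longer advances while the force rises (7.5 N), so the far end is on the stop. I'll back off straight and rise.

Emit:
drive_tool(plan=[{"offset":[-0.3,0,0],"delta_rot":[0,0,0],"jaw":0},{"offset":[-1,0,0],"delta_rot":[0,0,0],"jaw":0},{"offset":[-2.5,0,0],"delta_rot":[0,0,0],"jaw":0},{"offset":[-4.5,0,-1],"delta_rot":[0,0,0],"jaw":0},{"offset":[-6,0,-4],"delta_rot":[0,0,0],"jaw":0},{"offset":[-6.3,0,-7.5],"delta_rot":[0,0,0],"jaw":0},{"offset":[-6.3,0,-9.8],"delta_rot":[0,0,0],"jaw":0},{"offset":[-6.3,0,-9.8],"delta_rot":[0,0,0],"jaw":0}])

```text
time: 19.35
position: [0.4108, 0.1522, 0.092]
tool_rot: [0.999, 0.044, 0.007, -0.0]
ft_force: [0.3, 0.7, 0.1]
grip_width: 0.0006
```

Emit:
drive_tool(plan=[{"offset":[0,3,-3],"delta_rot":[0,0,0],"jaw":0},{"offset":[0,6,-6],"delta_rot":[0,0,0],"jaw":0},{"offset":[0,8,-9],"delta_rot":[0,0,0],"jaw":0},{"offset":[2,9,-10],"delta_rot":[0,0,0],"jaw":0},{"offset":[4,9,-10],"delta_rot":[0,0,0],"jaw":0},{"offset":[5,9,-10],"delta_rot":[0,0,0],"jaw":0},{"offset":[5,9,-10],"delta_rot":[0,0,0],"jaw":0},{"offset":[5,9,-10],"delta_rot":[0,0,0],"jaw":0}])

```text
time: 20.02
position: [0.463, 0.0666, 0.1869]
tool_rot: [0.999, 0.044, -0.001, -0.0]
ft_force: [-1.0, -0.2, 0.5]
grip_width: -0.0001
```

```bash
python3 -c "
from h import *
goal([.5,.16,-.010],5);o=get_obs();tv(o)
im=camera('wrist');cv2.imwrite('pics/w20.png',im[:,:,::-1])
T=wristT(o);c,s=np.cos(np.radians(5)),np.sin(np.radians(5))
def V(x,y,z):return [.5209+c*x-s*y,.161+s*x+c*y,z]
for n,p in dict(cornNL=V(-.075,.056,0),cornFL=V(.075,.056,0),cornFR=V(.075,-.056,0),stop_tl=V(.075,.032,.048),stop_tr=V(.075,-.032,.048),home_near=V(-.045,0,.045),home_far=V(.075,0,.045),side1=V(0,.02,.025),side2=V(0,-.02,.025)).items(): print(n,(proj('wrist',[p],T)[0]).round(1))
cv2.imwrite('pics/t20.png',cv2.resize(camera('top')[160:250,230:450,::-1],None,fx=3.6,fy=3.6,interpolation=cv2.INTER_CUBIC))
cv2.imwrite('pics/s20.png',cv2.resize(camera('side')[150:270,210:350,::-1],None,fx=5,fy=5,interpolation=cv2.INTER_CUBIC))
"
```

```text
t 20.02 pos [0.463  0.0666 0.1869] F [-1.  -0.2  0.5] w -0.0001
offset [ 4.54 -8.98 19.68] rot [-0.02  0.12  0.02]
TCP in V -0.0659 -0.089
cornNL [313.8  29.3]
cornFL [457.  29.]
cornFR [445.5 136.9]
stop_tl [474.3  47.3]
stop_tr [465.7 118. ]
home_near [343.9  83.9]
home_far [468.5  83.8]
side1 [387.8  63.7]
side2 [385.6 104.8]
```

View pics/w20.png

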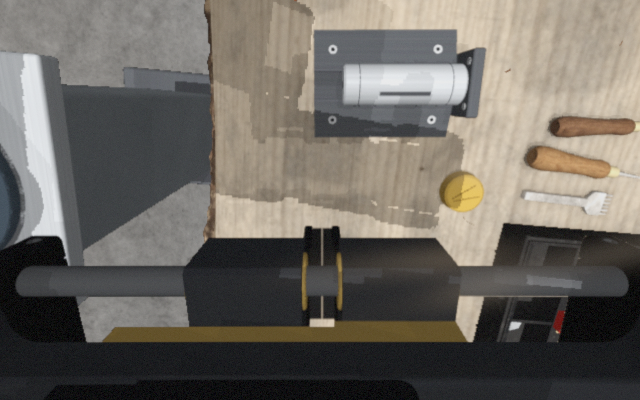

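View pics/s20.png

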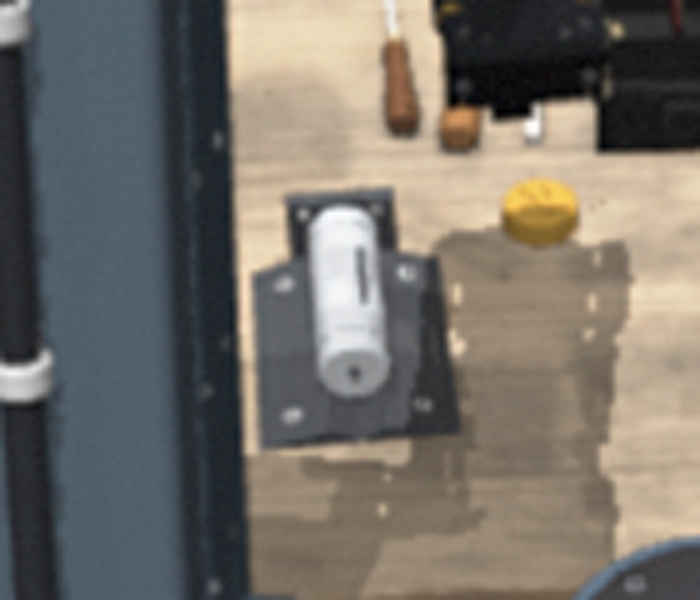

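View pics/t20.png

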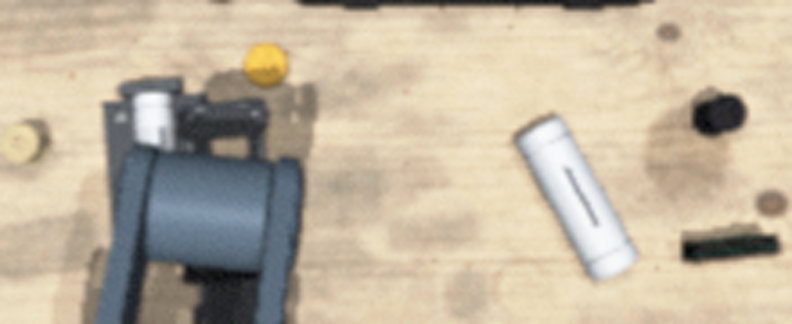

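```bash
python3 -c "
import cv2
a=cv2.imread('pics/w20.png')[25:145,305:495];cv2.imwrite('pics/w20c.png',cv2.resize(a,None,fx=4.2,fy=4.2,interpolation=cv2.INTER_CUBIC))"
```

```text
(no output)
```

View pics/w20c.png

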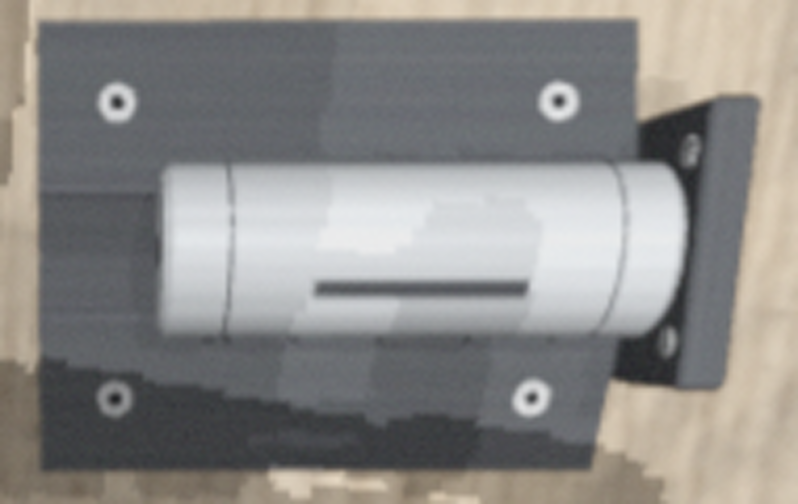

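The enlarged crop puts the bar's near rim at column 163–166 (home predicts 163). Its far rim is at 687 (home predicts 687), against the plate. The bar is centred in the groove and nothing else has moved. I'll hand in.

```bash
python3 -c "
from rig import *
print(hand_in(), get_obs()['time'])"
```

```text
the job is handed in; nothing more can be done
the job is handed in; nothing more can be done
```

The smaller bar is seated in the V-block groove with its far end against the stop plate. I handed the job in at about 20 s of the 51 s, with the hand clear and about 20 cm up.

- **Rolling:** I rolled the bar with both fingertips up the ramp and over the lip into the groove. The highest push I read was about 6 N.
- **Axial push:** I then shut the fingers and pushed its near end about 23 mm. At the end the tool stopped advancing while the force rose to 7.5 N, which I took as contact with the stop.
- **Last checks:** In the final wrist picture both bar ends and both sides match the seated, against-the-stop position to about 1 mm. The wax cake, beige spool, black spool, card holder and large bar look unmoved in the final pictures. I did not look at the key case again.
- **Disagreements:** The real fingertips ended about 27 mm above the stated TCP. My first approach therefore passed over the bar without moving it or reading any force, so I backed off, measured the offset and lowered the tool to suit. The bar also ran 2.4° out of line on the flat and straightened on the ramp.

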